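# Rotate the tins: old stock to the sloped display, delivery onto the roller lane

### The job

Rotate the stock of flat tins. First clear the roller lane: put all three tins that are on it onto the white sloped display, label up, side by side with their long sides running up the slope, each lying flat and settled down against the bottom lip. Once the lane is empty, load every newly delivered tin from the sheet pan onto it, label up and lengthwise, so that they all roll down to the end stop and queue up behind one another; do not disturb the price block or the roll of tape.

Things in the scene. Friction and masses are not known exactly. Their poses are not given: they have to be found in the camera images.
- roller_lane: foot of the gravity-feed roller lane, 440 mm long, 82 mm wide over its rails, fixed. Origin on the worktop under mid-lane; x points uphill along the lane, z up. A tin set lengthwise on the rollers runs down by itself at 0.1 to 0.2 m/s until it meets the stop (its centre then at x = 50 mm of lane_bed) or the tin in front (centres 101 mm apart). Four tins fill the lane.
- lane_bed: the lane's roller bed, sloped 7 degrees. Origin: in the plane of the roller tops at the inner face of the low end's stop, mid-width, 40 mm over the worktop; x uphill along the rollers, y across, z square off them. 18 free rollers from x = 12 to 420 mm; rails 72 mm apart inside, tops 10 mm above the roller plane; stop 28 mm above it; the uphill end is open.
- display_stand: wire foot of the sloped counter display, fixed. Origin on the worktop under the stand; x points to its back, y along its width, z up.
- stand_bed: white enamelled bed of the display, 360 mm wide, 140 mm up the slope, slick, at 25 degrees to level. Origin: on the bed's surface at the inner face of the bottom lip, mid-width, 30 mm over the worktop; x up the slope, y along the width, z square out of the bed. Lip 19 mm high; side flanges 14 mm high at y = +-178 mm. A tin let go on it slides down to the lip (its centre then at x = 49 mm).
- sheet_pan: aluminium sheet pan 270 x 300 mm, fixed, floor 3 mm thick, rim 14 mm high; the delivered tins lie on its floor. Origin: centre of its underside, x along the 270 mm side.
- card_stand: oak price block 90 x 30 x 25 mm, loose bystander. Origin: centre of its underside.
- tape_roll: roll of packing tape, 96 mm across, 48 mm high, loose bystander. Origin: centre of its underside.
- lane_tin_0: old stock, on the roller lane at the start, to go on the display: flat tapered tin, label up, 150 g, 24 mm high; top rim 60 x 101 mm (bears on fingers and neighbours; drawn 63 x 105), bottom 53 x 93, sides lean out 8 degrees. Origin: centre of underside; x along the width, y along the length, z up. May be absent. 
- lane_tin_1: old stock, on the roller lane at the start, to go on the display: flat tapered tin, label up, 150 g, 24 mm high; top rim 60 x 101 mm (bears on fingers and neighbours; drawn 63 x 105), bottom 53 x 93, sides lean out 8 degrees. Origin: centre of underside; x along the width, y along the length, z up. May be absent. 
- lane_tin_2: old stock, on the roller lane at the start, to go on the display: flat tapered tin, label up, 150 g, 24 mm high; top rim 60 x 101 mm (bears on fingers and neighbours; drawn 63 x 105), bottom 53 x 93, sides lean out 8 degrees. Origin: centre of underside; x along the width, y along the length, z up. May be absent. 
- new_tin_0: new stock, on the sheet pan at the start, to go on the lane: flat tapered tin, label up, 150 g, 24 mm high; top rim 60 x 101 mm (bears on fingers and neighbours; drawn 63 x 105), bottom 53 x 93, sides lean out 8 degrees. Origin: centre of underside; x along the width, y along the length, z up. May be absent. 
- new_tin_1: new stock, on the sheet pan at the start, to go on the lane: flat tapered tin, label up, 150 g, 24 mm high; top rim 60 x 101 mm (bears on fingers and neighbours; drawn 63 x 105), bottom 53 x 93, sides lean out 8 degrees. Origin: centre of underside; x along the width, y along the length, z up. May be absent. 
- new_tin_2: new stock, on the sheet pan at the start, to go on the lane: flat tapered tin, label up, 150 g, 24 mm high; top rim 60 x 101 mm (bears on fingers and neighbours; drawn 63 x 105), bottom 53 x 93, sides lean out 8 degrees. Origin: centre of underside; x along the width, y along the length, z up. May be absent. 
- new_tin_3: new stock, on the sheet pan at the start, to go on the lane: flat tapered tin, label up, 150 g, 24 mm high; top rim 60 x 101 mm (bears on fingers and neighbours; drawn 63 x 105), bottom 53 x 93, sides lean out 8 degrees. Origin: centre of underside; x along the width, y along the length, z up. May be absent. 

How it is judged:
By the outcome, as a careful person would: the job done as asked, in the order asked, and still so for the second after the job is handed in, with the robot touching nothing.
Of new_tin_0, new_tin_1, new_tin_2, new_tin_3 only 3 to 4 are there at a start; the rules pass over those that are not, and their reading is None.
At some moment in a run one of lane_tin_0, lane_tin_1, lane_tin_2, new_tin_0, new_tin_1, new_tin_2, new_tin_3 may be knocked a few centimetres aside while the robot is not near it.
Once in a run the grip may slacken for a moment while it holds something.
It also fails if it takes over 200 s, if anything falls off the work surface, if the arm or the gripper's body presses on something with over 40 N, if the wrist force passes 120 N, or if a joint passes its speed limit or range.

### The arm

A 6-joint arm with a two-finger parallel gripper is mounted at the origin on a cart in front of the work surface, level with it; the furniture and walls round the work are solid. World frame = base frame: x ahead of the robot, y to its left, z up, the work surface at z = 0. Lengths are in m, angles in rad, forces in N, time in s.
With the tool pointing down it reaches from about 0.35 to 0.775 m from the base axis. Payload 7.3 kg.
Tool frame: the origin (TCP) lies midway between the tips of the shut fingers; the grasp point (between the pads) lies 19 mm behind it (robot.tcp_to_grasp is the distance from the TCP to the grasp point, in m); z points along the fingers, y is the line along which they close (so a half turn about z gives the same grasp; the last joint's range is limited). The gripper opens to 92 mm and grips with 3 to 60 N. Pads are 19 mm wide; open, the fingers measure 130 mm over their backs; the gripper's body (75 mm by 190 mm) begins 47 mm behind the grasp point.
Start: joints at [-1.466, 0.342, 1.524, -0, 1.275, -0.146], TCP at [0.13, -0.509, 0.195] pointing down, gripper open.
Joint ranges: [-2.53, 2.53], [-0.77, 2.02], [0.04, 2.7], [-1, 4.14], [0.28, 2.66], [-3.11, 3.11]. Speed limits (rad/s): [2.57, 2.57, 3.14, 3.14, 3.14, 3.14].

### API

Orientations are given as [roll, pitch, yaw] about the fixed x, y, z axes, in that order (R = Rz(yaw) Ry(pitch) Rx(roll)).
In Python, from cell import readout, cams, ticket, robot gives the robot as it stands. The module is installed in compiled form; this text tells all that it offers.
- The arm moves only by the tool jog_arm, never from a script. Its argument "plan" is a list of rows, each a list of 5 numbers: the shift along the world's x, y, z each as a share of 0.08 m, from -1 to 1, then the turn about the world's z as a share of 90 degrees, from -1 to 1, then the opening, from -1 (shut) to 1 (fully open). A call has 1 to 12 rows; each row is the pose to reach, as a shift and turn from the pose commanded when the call began; what a row does not reach only later rows make up. A row lasts 1/10 s, in which the tool goes at most 50 mm and 8.59 degrees, less where a joint would pass 70% of its speed; a pose out of reach is approached as far as the arm can. A call with a number of a shift or a turn outside -1 to 1 is refused whole. A call with a gripper value outside its range is refused whole. The fingers move at their own pace and stop on an object; "squeeze" is the grip in N (left out, the last holds). Time passes only in rows, so rows that repeat a pose let the fingers close. It gives the time, the measured TCP pose, the force, the opening and the grip force at its end, in the units of the state.
- readout.observe(): the state, without advancing time (a new reading comes with each control period).
- cams.read_camera(name): name is "scene" or "top" or "wrist"; returns the picture (400x640x3 uint8, blue, green, red); there is no depth.
- cams.calibration(name): a dict with "K" (3x3 intrinsics, pixels), "world_from_camera" (4x4, takes a point from camera to world coordinates). Camera axes: x right, y down, z forward; pixel columns grow to the right and rows downward; lengths in m; the calibration is good to about 2 mm. The wrist camera is an equidistant fisheye: a pixel r from the principal point sees the ray r / f radians off the axis. A picture is of the moment at which its call begins: read the wrist's pose just before it. calibration takes no time and is no camera call; for the wrist camera it gives the pose at the moment of the call.
- ticket.hand_in(): hands the job in; it is judged then, once.
The state is a dict: "time": time; "qpos": joint angles; "qvel": joint speeds; "joint_efforts": joint torques, N m; "tool_pos": TCP position; "tool_rot": TCP orientation; "contact_force": force on the tool from outside, world axes, zero at the start; "torque": the same for the moment, N m; "opening": finger opening in m; "grip_force": force on a finger pad.
Only numpy, scipy, OpenCV 4.12 (cv2) and the standard library are available. Lean on these libraries where they do the work, as an engineer would, in place of code of your own. Each camera call takes 0.05 s, during which the arm holds its last target. There are 200 camera calls.

## Working session

There is one attempt and no reset: what is moved stays moved. The work goes in short steps, Python scripts to look and compute and a tool call to move; the robot and the scene stay as the last step left them, time stands still between calls to the robot, and variables do not carry over. Pictures are saved under pics/ and viewed, at most 14 in all, crops included, and the job is handed in when it is done.

Besides the shell and the picture viewer there is one more tool, called after "Call:" as name([rows], argument=value, ...), one row to a line, values as JSON. jog_arm: Moves the arm, as the interface text tells. Shift numbers are shares of 0.08 m and turn numbers shares of 90 degrees, none past 1 either way. Its arguments: {"type":"object","properties":{"plan":{"type":"array"},"squeeze":{"type":"number"}},"required":["plan"]}

```bash
mkdir -p pics
cat > h.py <<'E'
import numpy as np, cv2
from cell import readout, cams, ticket, robot
def pix2w(name,u,v,z):
    c=cams.calibration(name);K=np.array(c["K"]);T=np.array(c["world_from_camera"])
    d=np.linalg.inv(K)@[u,v,1]
    if name=="wrist":
        th=np.hypot(d[0],d[1]);s=np.sin(th)/max(th,1e-9);d=np.array([d[0]*s,d[1]*s,np.cos(th)])
    d=T[:3,:3]@d;o=T[:3,3];return o+d*(z-o[2])/d[2]
def w2pix(name,P):
    c=cams.calibration(name);K=np.array(c["K"]);T=np.array(c["world_from_camera"])
    p=(np.asarray(P)-T[:3,3])@T[:3,:3]
    q=(K@p.T).T;return q[...,:2]/q[...,2:]
def st():
    s=readout.observe()
    print({k:np.round(s[k],3).tolist() for k in("time","tool_pos","tool_rot","contact_force","opening","grip_force")})
E
python3 - <<'E'
from h import *
st()
for n in("top","scene"):
    cv2.imwrite(f"pics/{n}0.png",cams.read_camera(n))
    c=cams.calibration(n);print(n,np.round(c["K"],1).tolist(),np.round(c["world_from_camera"],3).tolist())
E
```

```text
{'time': 0.0, 'tool_pos': [0.13, -0.508, 0.195], 'tool_rot': [-3.14, -0.0, 0.251], 'contact_force': [-0.398, -0.524, 1.139], 'opening': 0.092, 'grip_force': 0.0}
top [[422.6, 0.0, 319.9], [0.0, 422.6, 196.9], [0.0, 0.0, 1.0]] [[-0.015, -0.998, 0.055, 0.491], [-1.0, 0.014, -0.021, 0.037], [0.02, -0.055, -0.998, 1.518], [0.0, 0.0, 0.0, 1.0]]
scene [[432.3, 0.0, 316.0], [0.0, 432.3, 198.3], [0.0, 0.0, 1.0]] [[-0.734, -0.507, 0.452, -0.144], [-0.679, 0.545, -0.492, 0.802], [0.003, -0.668, -0.744, 1.212], [0.0, 0.0, 0.0, 1.0]]
```

View pics/top0.png

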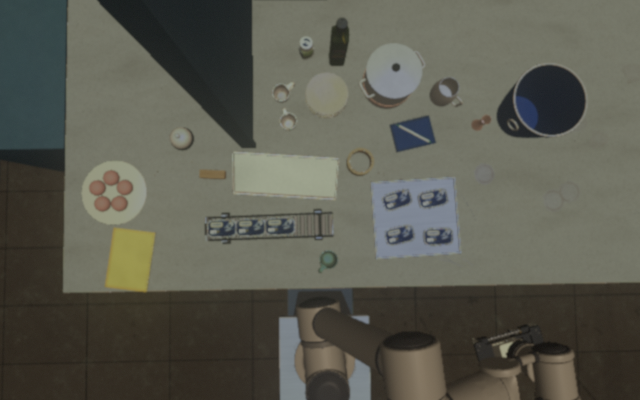

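View pics/scene0.png

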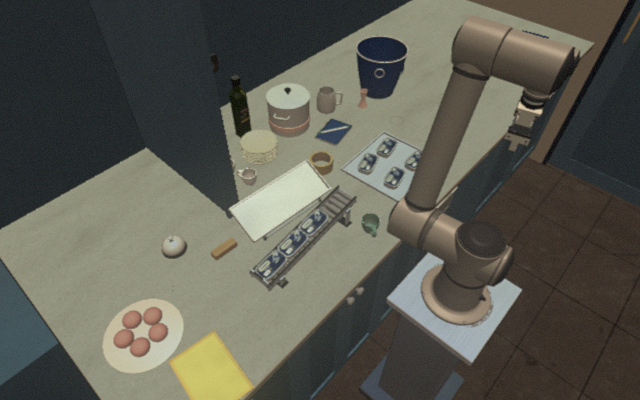

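The top view shows the lane at (205-333, 212-240) with 3 tins and its low end on the left. The display is at (232-340, 152-200), the pan at (372-460, 178-258) with 4 tins, the price block at (212,174), the tape at (359,162), and a wall corner at (250,145). I'll enlarge it to measure.

Run:
```python
from h import *
im=cv2.imread("pics/top0.png")
a=cv2.resize(im[140:265,195:345],None,fx=5,fy=4.7,interpolation=cv2.INTER_CUBIC)
cv2.imwrite("pics/c1.png",cv2.convertScaleAbs(cv2.resize(im[145:245,200:340],None,fx=5.7,fy=5.7,interpolation=cv2.INTER_CUBIC),alpha=1.4))
cv2.imwrite("pics/c2.png",cv2.convertScaleAbs(cv2.resize(im[172:264,366:466],None,fx=6,fy=6,interpolation=cv2.INTER_CUBIC),alpha=1.4))
```

```text
(no output)
```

View pics/c1.png

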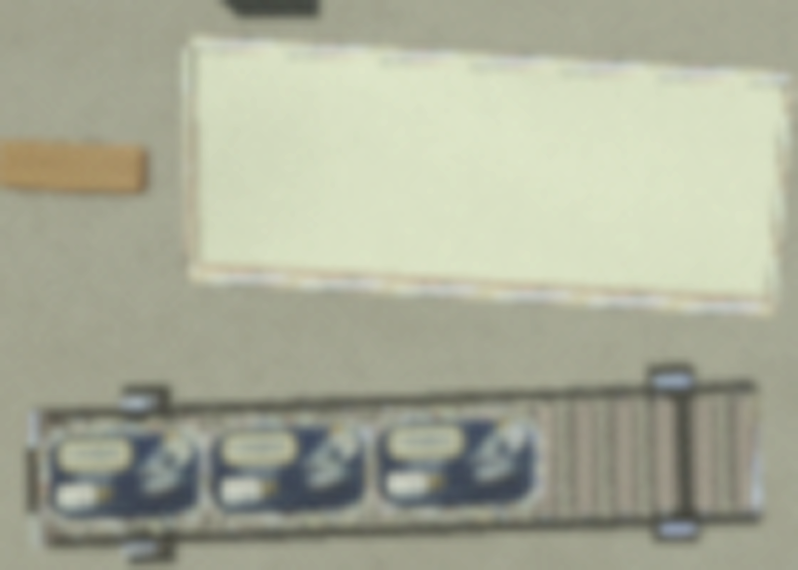

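View pics/c2.png

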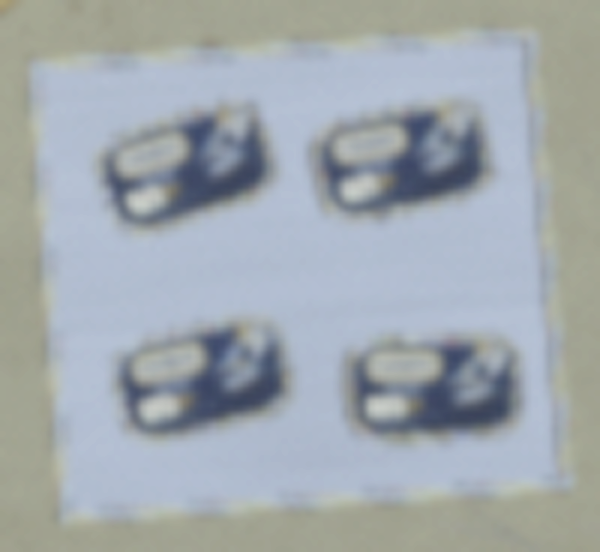

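Enlarged, the lane runs from the stop at crop (38,478) to the open end at (757,452). Tin centres are at about (125,472), (288,468) and (458,462). The display lip runs (190,272)-(772,305) and its back edge (190,40)-(788,78). Pan tin centres (c2) are about (187,165), (400,158), (203,378) and (436,386).

Run:
```python
from h import *
P=lambda u,v,z:pix2w("top",200+u/5.7-.4,145+v/5.7-.4,z).round(4)
Q=lambda u,v,z:pix2w("top",366+u/6-.4,172+v/6-.4,z).round(4)
print("lane low rails",P(45,413,.05),P(45,543,.05)," high",P(755,385,.104),P(758,518,.104))
for uv,s in zip([(125,472),(288,468),(458,462)],(50,151,252)): print("tin",P(*uv,.04+s*.1219+.024))
print("disp lip",P(190,274,.045),P(772,305,.045)," back",P(190,40,.095),P(788,78,.095),"flange ends")
print("block",P(145,145,.025),P(145,190,.025),"wall",P(225,0,.0),P(318,0,0))
for uv in [(187,165),(400,158),(203,378),(436,386)]: print("new",Q(*uv,.027))
print("pan",[Q(*c,.014) for c in[(32,62),(535,32),(570,487),(65,520)]])
# tin masks: dark blue
im=cv2.imread("pics/top0.png");hsv=cv2.cvtColor(im,cv2.COLOR_BGR2HSV)
m=cv2.inRange(cv2.resize(im,None,fx=4,fy=4,interpolation=cv2.INTER_CUBIC),(0,0,0),(110,75,65))
m=cv2.morphologyEx(m,cv2.MORPH_CLOSE,np.ones((21,21)))
cs,_=cv2.findContours(m[680:1080,1480:1860],cv2.RETR_EXTERNAL,cv2.CHAIN_APPROX_NONE)
for c in cs:
    if cv2.contourArea(c)<1500: continue
    r=cv2.minAreaRect(c+np.array([1480,680]));b=cv2.boxPoints(r)/4-.4
    w=np.array([pix2w("top",*p,.027) for p in b]);e=[w[1]-w[0],w[2]-w[1]];e.sort(key=lambda a:np.hypot(*a[:2]))
    print("rect",w.mean(0).round(4),[round(float(np.hypot(*a[:2])),3) for a in e],"long yaw",round(float(np.degrees(np.arctan2(e[1][1],e[1][0]))),1))
```

```text
lane low rails [0.5078 0.3954 0.05  ] [0.4293 0.3954 0.05  ]  high [ 0.5173 -0.0325  0.104 ] [ 0.4395 -0.0329  0.104 ]
tin [ 0.5532 -0.9418  6.159 ]
tin [ 0.708  -2.404  18.4709]
tin [ 0.8251 -2.1264 30.7828]
disp lip [0.5912 0.3085 0.045 ] [ 0.5673 -0.0466  0.045 ]  back [0.7268 0.2988 0.095 ] [ 0.6998 -0.0557  0.095 ] flange ends
block [0.6732 0.3397 0.025 ] [0.6451 0.3398 0.025 ] wall [0.7678 0.2941 0.    ] [0.7672 0.2354 0.    ]
new [ 0.5616 -0.2667  0.027 ]
new [ 0.5639 -0.3934  0.027 ]
new [ 0.436 -0.273  0.027]
new [ 0.4291 -0.4107  0.027 ]
pan [array([ 0.625 , -0.1781,  0.014 ]), array([ 0.639 , -0.4808,  0.014 ]), array([ 0.3675, -0.4928,  0.014 ]), array([ 0.3532, -0.1916,  0.014 ])]
rect [ 0.418  -0.4255  0.027 ] [0.05, 0.06] long yaw -32.7
rect [ 0.4376 -0.2829  0.027 ] [0.047, 0.068] long yaw -78.0
rect [ 0.5562 -0.2851  0.027 ] [0.049, 0.058] long yaw -15.0
rect [ 0.557  -0.4132  0.027 ] [0.05, 0.057] long yaw -21.8
```

Call:
jog_arm([
  [0.5, 0.5, 0.3, 0.1, 1],
  [1, 1, 0.6, 0.2, 1],
  [1, 1, 0.6, 0.22, 1],
])

```text
time: 0.4
tool_pos: [0.2121, -0.4266, 0.2446]
tool_rot: [3.141, -0.001, 0.603]
contact_force: [-0.5, -0.4, -0.2]
opening: 0.0919
grip_force: 0.0
```

Call:
jog_arm([
  [0.5, 0.5, 0.3, 0.1, 1],
  [1, 1, 0.6, 0.2, 1],
  [1, 1, 0.6, 0.22, 1],
])

```text
time: 0.7
tool_pos: [0.2923, -0.3465, 0.2929]
tool_rot: [3.139, -0.0, 0.949]
contact_force: [0.6, -1.7, -1.0]
opening: 0.0917
grip_force: 0.0
```

Call:
jog_arm([
  [0.5, 0.5, 0, 0.1, 1],
  [1, 1, 0, 0.2, 1],
  [1, 1, 0, 0.22, 1],
])

```text
time: 1.0
tool_pos: [0.3725, -0.2653, 0.2912]
tool_rot: [3.141, -0.001, 1.296]
contact_force: [0.8, -0.1, -1.2]
opening: 0.0917
grip_force: 0.0
```

Call:
jog_arm([
  [0.5, 0, 0, 0.1, 1],
  [0.9, 0, 0, 0.194, 1],
  [0.9, 0, 0, 0.194, 1],
  [0.9, 0, 0, 0.194, 1],
  [0.9, 0, 0, 0.194, 1],
])

```text
time: 1.5
tool_pos: [0.4413, -0.2689, 0.2912]
tool_rot: [-3.141, -0.0, 1.59]
contact_force: [-0.1, -0.4, -0.3]
opening: 0.0914
grip_force: 0.0
```

Run:
```python
from h import *
st()
c=cams.calibration("wrist");print(np.round(c["K"],1).tolist(),np.round(c["world_from_camera"],3).tolist())
cv2.imwrite("pics/w1.png",cams.read_camera("wrist"))
P=lambda u,v,z:pix2w("top",200+u/5.7-.4,145+v/5.7-.4,z).round(4)
for uv,s in zip([(125,472),(288,468),(458,462)],(.050,.151,.252)): print("tin",P(*uv,.04+s*.1219+.024))
```

```text
{'time': 1.5, 'tool_pos': [0.441, -0.269, 0.291], 'tool_rot': [-3.141, -0.0, 1.59], 'contact_force': [-0.064, -0.423, -0.257], 'opening': 0.091, 'grip_force': 0.0}
[[309.7, 0.0, 313.8], [0.0, 309.7, 205.2], [0.0, 0.0, 1.0]] [[1.0, 0.019, 0.005, 0.439], [0.019, -0.953, -0.302, -0.187], [-0.001, 0.302, -0.953, 0.482], [0.0, 0.0, 0.0, 1.0]]
tin [0.4716 0.343  0.0701]
tin [0.4727 0.2442 0.0824]
tin [0.4748 0.1427 0.0947]
```

View pics/w1.png

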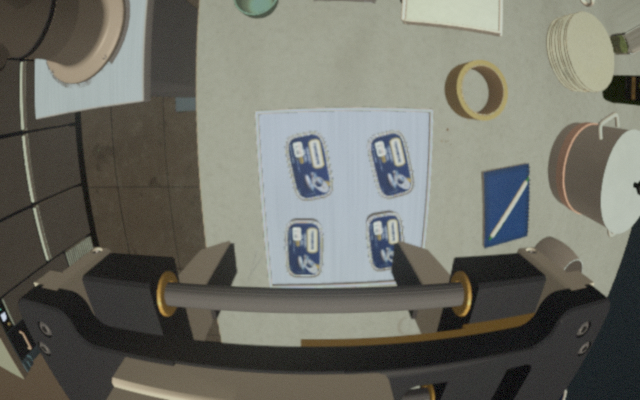

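The wrist view shows the pan with tins at (392,165), (310,166), (383,240) and (305,247), all label up. Next I'll move to the lane.

Call:
jog_arm([
  [0.1, 0.5, 0, 0, 1],
  [0.1, 1, 0, 0, 1],
])

```text
time: 1.75
tool_pos: [0.4497, -0.1887, 0.2912]
tool_rot: [3.141, -0.0, 1.588]
contact_force: [0.6, -0.6, 0.1]
opening: 0.0915
grip_force: 0.0
```

Call:
jog_arm([
  [0.1, 0.5, 0, 0, 1],
  [0.1, 1, 0, 0, 1],
])

```text
time: 1.95
tool_pos: [0.4578, -0.1078, 0.2917]
tool_rot: [3.141, 0.0, 1.589]
contact_force: [1.1, 0.8, 0.2]
opening: 0.0918
grip_force: 0.0
```

Call:
jog_arm([
  [0.1, 0.5, 0, 0, 1],
  [0.1, 1, 0, 0, 1],
])

```text
time: 2.15
tool_pos: [0.4659, -0.0277, 0.2918]
tool_rot: [3.14, 0.0, 1.59]
contact_force: [0.3, -0.1, -0.6]
opening: 0.0919
grip_force: 0.0
```

Call:
jog_arm([
  [0.1, 0.5, 0, 0, 1],
  [0.1, 1, 0, 0, 1],
  [0.1, 1, 0, 0, 1],
])

```text
time: 2.45
tool_pos: [0.4735, 0.0546, 0.2918]
tool_rot: [3.141, -0.001, 1.595]
contact_force: [0.1, -0.2, 0.3]
opening: 0.0919
grip_force: 0.0
```

Call:
jog_arm([
  [0, 0.5, 0, 0, 1],
  [0, 1, 0, 0, 1],
  [0, 1, 0, 0, 1],
  [0, 1, 0, 0, 1],
])

```text
time: 2.85
tool_pos: [0.4741, 0.1306, 0.2915]
tool_rot: [3.141, 0.001, 1.592]
contact_force: [1.0, -0.2, 0.1]
opening: 0.0919
grip_force: 0.0
```

Run:
```python
from h import *
st()
c=cams.calibration("wrist");np.save("wc2.npy",c["world_from_camera"])
cv2.imwrite("pics/w2.png",cams.read_camera("wrist"))
```

```text
{'time': 2.85, 'tool_pos': [0.474, 0.131, 0.291], 'tool_rot': [3.141, 0.001, 1.592], 'contact_force': [0.953, -0.241, 0.067], 'opening': 0.092, 'grip_force': 0.0}
```

View pics/w2.png

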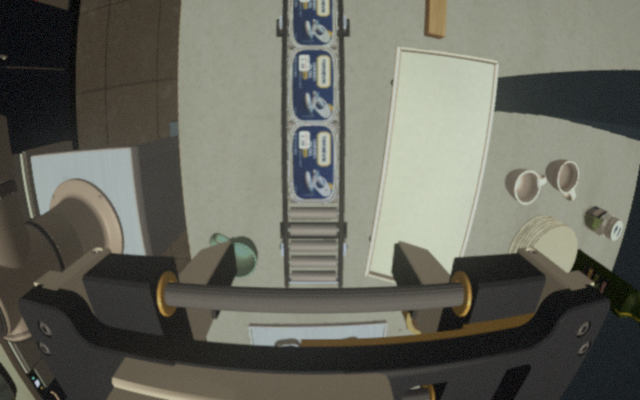

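The lane tins sit at (312,162), (314,85) and (312,20), touching and against the stop. The display corners are at (399,50), (497,60) and (367,276).

Run:
```python
from h import *
W=lambda u,v,z:pix2w("wrist",u,v,z).round(4)
print("t3",W(312,162,.0947),"t2",W(314,85,.0824),"t3 ends",W(312,124,.088),W(312,201,.1))
print("rails",W(285,162,.081),W(341,162,.081), W(290,285,.1),W(341,285,.1),W(280,30,.06),W(348,30,.06))
print("lip",W(399,50,.047),W(367,276,.047),"back",W(497,60,.095),W(465,283,.095))
```

```text
t3 [0.4704 0.1462 0.0947] t2 [0.4709 0.2443 0.0824] t3 ends [0.4694 0.1941 0.088 ] [0.4714 0.0963 0.1   ]
rails [0.4349 0.1433 0.081 ] [0.5084 0.1448 0.081 ] [ 0.4418 -0.0314  0.1   ] [ 0.5157 -0.03    0.1   ] [0.4237 0.3235 0.06  ] [0.5148 0.3254 0.06  ]
lip [0.5893 0.3053 0.047 ] [ 0.5639 -0.0462  0.047 ] back [0.7221 0.3043 0.095 ] [ 0.7192 -0.037   0.095 ]
```

Call:
jog_arm([
  [0, 0.18, -0.5, 0, 1],
  [0, 0.18, -1, 0, 1],
])

```text
time: 3.1
tool_pos: [0.4752, 0.1448, 0.2114]
tool_rot: [3.138, -0.0, 1.59]
contact_force: [0.3, -0.0, -0.0]
opening: 0.0916
grip_force: 0.0
```

Call:
jog_arm([
  [0, 0, -0.5, 0, 1],
  [0, 0, -1, 0, 1],
  [0, 0, -1, 0, 1],
])

```text
time: 3.4
tool_pos: [0.4709, 0.1434, 0.1272]
tool_rot: [-3.132, 0.002, 1.59]
contact_force: [-0.8, -0.4, -0.1]
opening: 0.0921
grip_force: 0.0
```

Call:
jog_arm([
  [0, 0, -0.3, 0, 1],
  [0, 0, -0.56, 0, 1],
  [0, 0, -0.56, 0, 1],
  [0, 0, -0.56, 0, -1],
  [0, 0, -0.56, 0, -1],
  [0, 0, -0.56, 0, -1],
  [0, 0, -0.56, 0, -1],
  [0, 0, -0.56, 0, -1],
], squeeze=20)

```text
time: 4.2
tool_pos: [0.4745, 0.1459, 0.087]
tool_rot: [3.141, -0.0, 1.592]
contact_force: [-0.5, -0.5, -0.3]
opening: 0.0564
grip_force: 0.0
```

Call:
jog_arm([
  [0, 0, 0, 0, -1],
  [0, 0, 0.1, 0, -1],
  [0, 0, 0.5, 0, -1],
  [0, 0, 1, 0, -1],
  [0, 0, 1, 0, -1],
])

```text
time: 4.7
tool_pos: [0.4775, 0.1464, 0.172]
tool_rot: [3.131, -0.001, 1.592]
contact_force: [0.1, -0.1, -0.6]
opening: 0.0165
grip_force: 0.0
```

Run:
```python
from h import *
st()
cv2.imwrite("pics/w3.png",cams.read_camera("wrist"))
```

```text
{'time': 4.7, 'tool_pos': [0.477, 0.146, 0.172], 'tool_rot': [3.131, -0.001, 1.592], 'contact_force': [0.079, -0.146, -0.552], 'opening': 0.017, 'grip_force': 0.0}
```

View pics/w3.png

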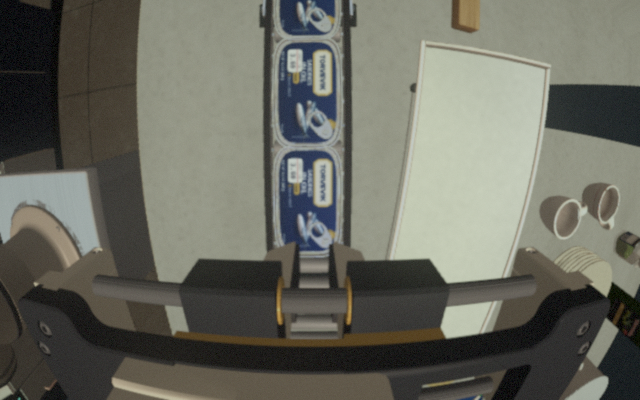

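The grip closed on nothing: the fingers passed over the rim, and the tin is undisturbed at (308,200). I'll open only to about 74 mm, feel down onto the rails, then close.

Call:
jog_arm([
  [-0.01, 0, 0, 0, 0.6],
  [-0.01, 0, 0, 0, 0.6],
  [-0.01, 0, 0, 0, 0.6],
  [-0.01, 0, 0, 0, 0.6],
  [-0.01, 0, 0, 0, 0.6],
  [-0.01, 0, 0, 0, 0.6],
  [-0.01, 0, 0, 0, 0.6],
  [-0.01, 0, -0.3, 0, 0.6],
  [-0.01, 0, -0.7, 0, 0.6],
  [-0.01, 0, -1, 0, 0.6],
  [-0.01, 0, -1, 0, 0.6],
])

```text
time: 5.85
tool_pos: [0.4712, 0.1454, 0.0839]
tool_rot: [-3.135, 0.001, 1.592]
contact_force: [-0.2, 0.3, 0.7]
opening: 0.0737
grip_force: 0.0
```

Call:
jog_arm([
  [0, 0, -0.03, 0, 0.6],
  [0, 0, -0.05, 0, 0.6],
  [0, 0, -0.05, 0, 0.6],
])

```text
time: 6.15
tool_pos: [0.4742, 0.1459, 0.0835]
tool_rot: [3.14, -0.0, 1.592]
contact_force: [-0.0, -0.3, 0.6]
opening: 0.0737
grip_force: 0.0
```

Call:
jog_arm([
  [0, 0, -0.01, 0, 0.6],
  [0, 0, -0.015, 0, 0.6],
  [0, 0, -0.015, 0, 0.6],
])

```text
time: 6.45
tool_pos: [0.4736, 0.1458, 0.0816]
tool_rot: [3.141, -0.0, 1.592]
contact_force: [-0.7, -0.5, 0.6]
opening: 0.0737
grip_force: 0.0
```

Call:
jog_arm([
  [0, 0, -0.01, 0, 0.6],
  [0, 0, -0.02, 0, 0.6],
  [0, 0, -0.02, 0, 0.6],
])

```text
time: 6.75
tool_pos: [0.4734, 0.1458, 0.0796]
tool_rot: [-3.141, 0.0, 1.592]
contact_force: [0.6, 0.5, -0.2]
opening: 0.0733
grip_force: 0.0
```

Call:
jog_arm([
  [0, 0, -0.01, 0, 0.6],
  [0, 0, -0.02, 0, 0.6],
  [0, 0, -0.02, 0, 0.6],
])

```text
time: 7.05
tool_pos: [0.4734, 0.1458, 0.078]
tool_rot: [-3.141, 0.0, 1.592]
contact_force: [0.3, 0.1, 0.0]
opening: 0.0733
grip_force: 0.0
```

Run:
```python
from h import *
st()
i=cams.read_camera("wrist");cv2.imwrite("pics/w4.png",cv2.resize(i[120:360,180:440],None,fx=2.4,fy=2.4))
```

```text
{'time': 7.05, 'tool_pos': [0.473, 0.146, 0.078], 'tool_rot': [-3.141, 0.0, 1.592], 'contact_force': [0.294, 0.104, 0.047], 'opening': 0.073, 'grip_force': 0.0}
```

View pics/w4.png

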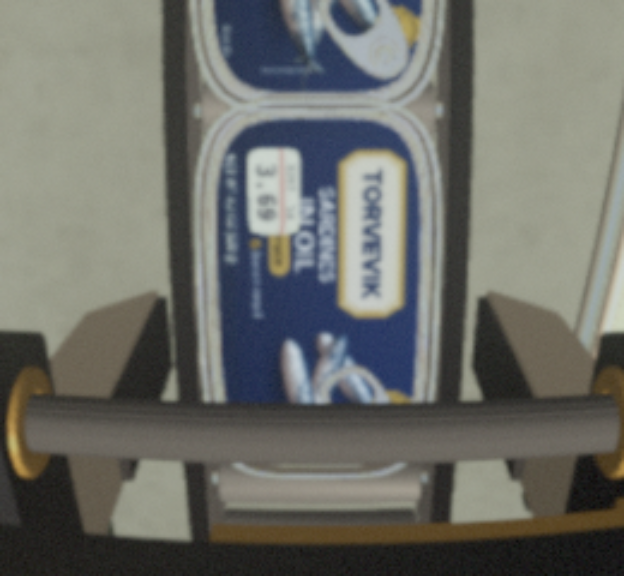

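The crop shows the tin at rim rows 108-475, between the finger pads and centred across the lane. I'll close here.

Call:
jog_arm([
  [0, 0, 0, 0, -1],
  [0, 0, 0, 0, -1],
  [0, 0, 0, 0, -1],
  [0, 0, 0, 0, -1],
], squeeze=15)

```text
time: 7.5
tool_pos: [0.4735, 0.1458, 0.0782]
tool_rot: [3.141, 0.0, 1.592]
contact_force: [-0.1, -0.7, 0.5]
opening: 0.046
grip_force: 0.0
```

Run:
```python
from h import *
st()
i=cams.read_camera("wrist");s=cams.read_camera("scene")
tp=np.array(readout.observe()["tool_pos"]);print(w2pix("scene",tp),w2pix("scene",np.array([[.4735,.1458,z] for z in(.0,.0947,.12)])))
a=cv2.resize(i[150:350,220:420],(400,400),interpolation=cv2.INTER_CUBIC);b=cv2.resize(s[165:265,260:360],(400,400),interpolation=cv2.INTER_CUBIC)
cv2.imwrite("pics/w5.png",np.hstack([a,b]))
```

```text
{'time': 7.5, 'tool_pos': [0.474, 0.146, 0.078], 'tool_rot': [3.141, 0.0, 1.592], 'contact_force': [-0.148, -0.726, 0.493], 'opening': 0.046, 'grip_force': 0.0}
[312.63144032 224.16662732] [[312.6999401  238.16839516]
 [312.62877494 221.06019656]
 [312.60856191 216.2009571 ]]
```

View pics/w5.png

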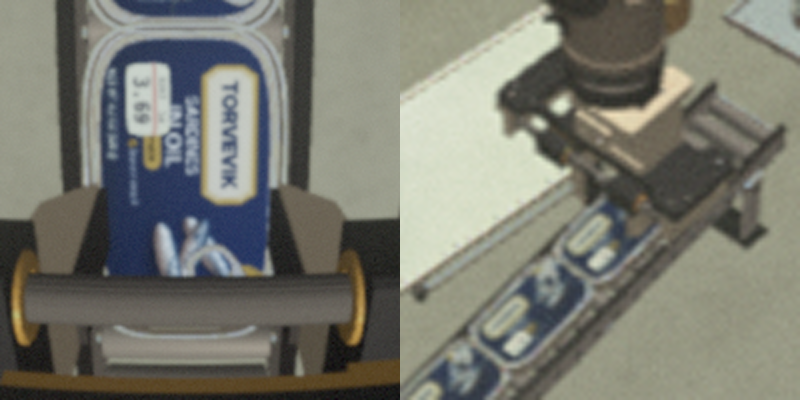

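The fingers are clearly still above the tin's rim. I'll reopen and feel further down in small steps.

Call:
jog_arm([
  [0, 0, 0, 0, 0.55],
  [0, 0, 0, 0, 0.55],
  [0, 0, 0, 0, 0.55],
  [0, 0, 0, 0, 0.55],
  [0, 0, 0, 0, 0.55],
  [0, 0, -0.02, 0, 0.55],
  [0, 0, -0.04, 0, 0.55],
  [0, 0, -0.05, 0, 0.55],
  [0, 0, -0.05, 0, 0.55],
])

```text
time: 8.5
tool_pos: [0.4734, 0.1458, 0.0739]
tool_rot: [-3.141, 0.0, 1.592]
contact_force: [0.6, -0.7, -0.0]
opening: 0.0712
grip_force: 0.0
```

Call:
jog_arm([
  [0, 0, -0.01, 0, 0.55],
  [0, 0, -0.02, 0, 0.55],
  [0, 0, -0.03, 0, 0.55],
  [0, 0, -0.03, 0, 0.55],
])

```text
time: 8.9
tool_pos: [0.4734, 0.1458, 0.0716]
tool_rot: [-3.141, 0.0, 1.592]
contact_force: [0.8, 0.7, 0.6]
opening: 0.0711
grip_force: 0.0
```

Call:
jog_arm([
  [0, 0, -0.01, 0, 0.55],
  [0, 0, -0.02, 0, 0.55],
  [0, 0, -0.03, 0, 0.55],
  [0, 0, -0.03, 0, 0.55],
])

```text
time: 9.3
tool_pos: [0.4735, 0.1458, 0.0692]
tool_rot: [-3.141, 0.0, 1.592]
contact_force: [-0.4, 0.2, -0.4]
opening: 0.0713
grip_force: 0.0
```

Call:
jog_arm([
  [0, 0, 0, 0, -1],
  [0, 0, 0, 0, -1],
  [0, 0, 0, 0, -1],
])

```text
time: 9.6
tool_pos: [0.4736, 0.1458, 0.0694]
tool_rot: [3.141, 0.0, 1.592]
contact_force: [-0.1, 0.5, -0.1]
opening: 0.0514
grip_force: 0.0
```

Run:
```python
from h import *
from scipy.optimize import least_squares
top=[200+288/5.7-.4,145+468/5.7-.4]; sc=[260+130/4-.4,165+315/4-.4]
f=lambda p:np.r_[w2pix("top",p)-top,w2pix("scene",p)-sc]
r=least_squares(f,[.47,.24,.08]);print("tin2 tri",r.x.round(4),r.fun.round(2))
for z in(.04,.06,.0824): print(z,w2pix("scene",pix2w("top",*top,z)))
i=cams.read_camera("wrist");s=cams.read_camera("scene")
tp=readout.observe()["tool_pos"]
for n,im in(("scene",s),):
  for p in([*tp],[.4735,.1458,.0947]):
    u=w2pix(n,np.array(p));print(u)
a=cv2.resize(i[60:340,200:430],(480,584),interpolation=cv2.INTER_CUBIC)
cv2.imwrite("pics/w6.png",a)
for v in(.06,.0947): print([pix2w("wrist",200+u*230/480,60+vv*280/584,v).round(3) for u,vv in((240,250),)])
```

```text
tin2 tri [0.4721 0.2455 0.0715] [ 0.1   0.12 -0.15 -0.01]
0.04 [291.2687747 249.8730117]
0.06 [291.596587   245.74279566]
0.0824 [291.97119539 241.02298005]
[312.6306353 225.7883689]
[312.62877494 221.06019656]
[array([0.472, 0.182, 0.06 ])]
[array([0.472, 0.19 , 0.095])]
```

View pics/w6.png

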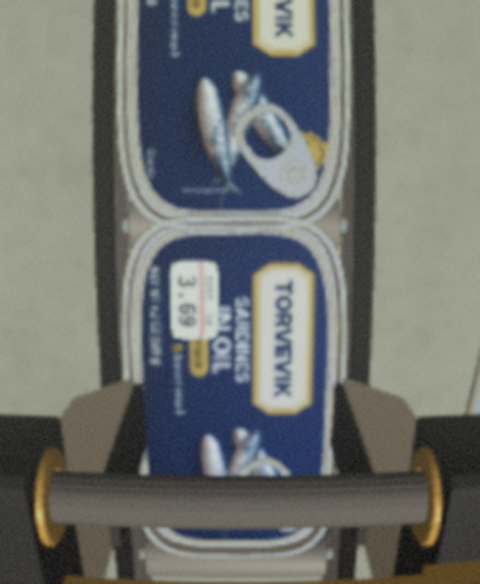

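The wrist view shows the finger ends (rows ~244-276) about 33 mm above where the reported TCP would be, which explains the misses. I'll reopen and keep feeling downward.

Call:
jog_arm([
  [0, 0, 0, 0, 0.55],
  [0, 0, 0, 0, 0.55],
  [0, 0, 0, 0, 0.55],
  [0, 0, 0, 0, 0.55],
  [0, 0, -0.04, 0, 0.55],
  [0, 0, -0.08, 0, 0.55],
  [0, 0, -0.12, 0, 0.55],
  [0, 0, -0.12, 0, 0.55],
])

```text
time: 10.5
tool_pos: [0.4731, 0.1457, 0.0591]
tool_rot: [-3.14, 0.0, 1.592]
contact_force: [0.1, -0.1, -0.3]
opening: 0.0715
grip_force: 0.0
```

Call:
jog_arm([
  [0, 0, -0.01, 0, 0.55],
  [0, 0, -0.03, 0, 0.55],
  [0, 0, -0.04, 0, 0.55],
  [0, 0, -0.04, 0, 0.55],
])

```text
time: 10.9
tool_pos: [0.4735, 0.1458, 0.0565]
tool_rot: [-3.142, 0.0, 1.592]
contact_force: [1.1, -0.1, -0.6]
opening: 0.0715
grip_force: 0.0
```

Call:
jog_arm([
  [0, 0, -0.01, 0, 0.55],
  [0, 0, -0.03, 0, 0.55],
  [0, 0, -0.03, 0, 0.55],
])

```text
time: 11.2
tool_pos: [0.4734, 0.1458, 0.054]
tool_rot: [-3.141, 0.0, 1.592]
contact_force: [0.5, 0.3, -0.0]
opening: 0.0712
grip_force: 0.0
```

Call:
jog_arm([
  [0, 0, 0, 0, -1],
  [0, 0, 0, 0, -1],
  [0, 0, 0, 0, -1],
])

```text
time: 11.5
tool_pos: [0.4734, 0.1458, 0.0541]
tool_rot: [-3.142, 0.0, 1.592]
contact_force: [-0.2, 0.3, 0.1]
opening: 0.0593
grip_force: 15.0
```

It gripped at z = 0.054 (59 mm opening, 15 N). I'll go slightly deeper for a safer hold, then lift.

Call:
jog_arm([
  [0, 0, 0, 0, 0.55],
  [0, 0, 0, 0, 0.55],
  [0, 0, 0, 0, 0.55],
  [0, 0, -0.02, 0, 0.55],
  [0, 0, -0.04, 0, 0.55],
  [0, 0, -0.04, 0, 0.55],
  [0, 0, -0.04, 0, 0.55],
])

```text
time: 12.2
tool_pos: [0.4734, 0.1458, 0.0508]
tool_rot: [-3.141, 0.0, 1.592]
contact_force: [-0.9, 0.5, 0.7]
opening: 0.071
grip_force: 0.0
```

Call:
jog_arm([
  [0, 0, 0, 0, -1],
  [0, 0, 0, 0, -1],
  [0, 0, 0, 0, -1],
  [0, 0, 0, 0, -1],
], squeeze=20)

```text
time: 12.6
tool_pos: [0.4735, 0.1458, 0.051]
tool_rot: [3.141, -0.0, 1.592]
contact_force: [0.2, 0.0, 0.6]
opening: 0.0595
grip_force: 20.0
```

Call:
jog_arm([
  [0, 0, 0.05, 0, -1],
  [0, 0, 0.2, 0, -1],
  [0, 0, 0.5, 0, -1],
  [0, 0, 0.8, 0, -1],
  [0, 0, 1, 0, -1],
  [0, 0, 1, 0, -1],
])

```text
time: 13.2
tool_pos: [0.4751, 0.1461, 0.1338]
tool_rot: [3.136, -0.001, 1.592]
contact_force: [-0.7, -0.8, -1.7]
opening: 0.0591
grip_force: 20.0
```

The tin is held. Turn it +85° and carry it to the display's left slot.

Call:
jog_arm([
  [0.2, 0.1, 0.1, 0.09, -1],
  [0.4, 0.2, 0.2, 0.18, -1],
  [0.6, 0.3, 0.2, 0.27, -1],
  [0.8, 0.4, 0.2, 0.36, -1],
  [1, 0.5, 0.2, 0.45, -1],
  [1, 0.5, 0.2, 0.47, -1],
])

```text
time: 13.8
tool_pos: [0.5546, 0.1864, 0.1458]
tool_rot: [-3.141, -0.0, 2.335]
contact_force: [0.1, 0.5, -1.4]
opening: 0.0595
grip_force: 20.0
```

Call:
jog_arm([
  [0.2, 0.1, 0, 0.09, -1],
  [0.4, 0.2, 0, 0.18, -1],
  [0.6, 0.3, 0, 0.27, -1],
  [0.8, 0.4, 0, 0.36, -1],
  [1, 0.52, 0, 0.45, -1],
  [1, 0.52, 0, 0.47, -1],
  [1, 0.52, 0, 0.47, -1],
])

```text
time: 14.5
tool_pos: [0.6331, 0.2274, 0.1454]
tool_rot: [-3.141, -0.002, 3.069]
contact_force: [-0.0, -0.5, -2.6]
opening: 0.0589
grip_force: 20.0
```

Call:
jog_arm([
  [0.16, 0, 0, 0, -1],
  [0.16, 0, 0, 0, -1],
  [0.16, 0, -0.3, 0, -1],
  [0.16, 0, -0.6, 0, -1],
  [0.16, 0, -0.75, 0, -1],
  [0.16, 0, -0.75, 0, -1],
  [0.16, 0, -0.75, 0, -1],
])

```text
time: 15.2
tool_pos: [0.6466, 0.2275, 0.0877]
tool_rot: [3.141, 0.001, 3.069]
contact_force: [-0.1, -0.5, -2.0]
opening: 0.0594
grip_force: 20.0
```

Run:
```python
from h import *
st()
i=cams.read_camera("wrist")
s=cams.read_camera("scene")
cv2.imwrite("pics/w7.png",np.hstack([cv2.resize(i[:,100:540],(440,400)),cv2.resize(s[120:270,210:345],(360,400),interpolation=cv2.INTER_CUBIC)]))
```

```text
{'time': 15.2, 'tool_pos': [0.647, 0.227, 0.088], 'tool_rot': [3.141, 0.001, 3.069], 'contact_force': [-0.109, -0.482, -1.999], 'opening': 0.059, 'grip_force': 19.999}
```

View pics/w7.png

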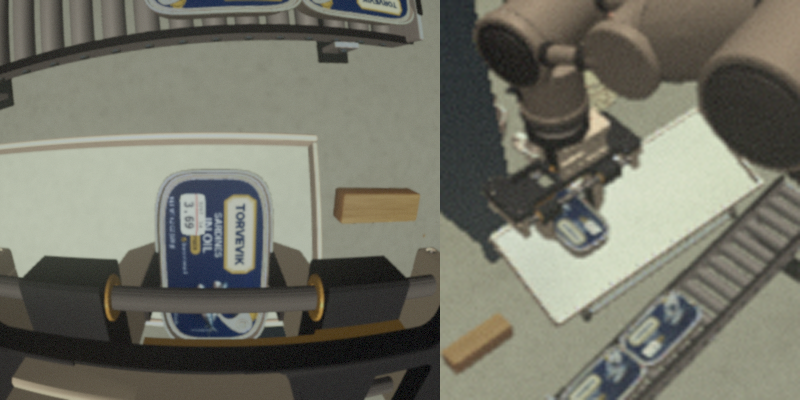

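The tin is held square above the display's left slot (wrist view left panel: tin at (213,250), flange at (318,200), price block clear at (375,205)). Now lowering it.

Call:
jog_arm([
  [0, 0, -0.15, 0, -1],
  [0, 0, -0.3, 0, -1],
  [0, 0, -0.45, 0, -1],
  [0, 0, -0.45, 0, -1],
], squeeze=8)

```text
time: 15.7
tool_pos: [0.6447, 0.227, 0.048]
tool_rot: [-3.14, -0.005, 3.069]
contact_force: [-0.3, 0.2, -0.4]
opening: 0.0599
grip_force: 8.0
```

Call:
jog_arm([
  [0, 0, -0.03, 0, -1],
  [0, 0, -0.06, 0, -1],
  [0, 0, -0.06, 0, -1],
])

```text
time: 16.0
tool_pos: [0.6464, 0.2275, 0.0463]
tool_rot: [3.141, 0.0, 3.069]
contact_force: [-0.7, 0.4, -0.1]
opening: 0.0599
grip_force: 8.0
```

Call:
jog_arm([
  [0, 0, -0.03, 0, -1],
  [0, 0, -0.06, 0, -1],
  [0, 0, -0.06, 0, -1],
])

```text
time: 16.3
tool_pos: [0.6463, 0.2274, 0.0411]
tool_rot: [3.141, -0.0, 3.069]
contact_force: [-1.2, 0.5, -0.9]
opening: 0.0602
grip_force: 8.0
```

Call:
jog_arm([
  [0, 0, -0.02, 0, -1],
  [0, 0, -0.04, 0, -1],
  [0, 0, -0.04, 0, -1],
])

```text
time: 16.6
tool_pos: [0.6463, 0.2274, 0.0381]
tool_rot: [3.141, 0.0, 3.069]
contact_force: [-1.5, 0.8, -1.5]
opening: 0.0602
grip_force: 8.0
```

Call:
jog_arm([
  [0, 0, -0.02, 0, -1],
  [0, 0, -0.03, 0, -1],
  [0, 0, -0.03, 0, -1],
])

```text
time: 16.9
tool_pos: [0.6467, 0.2274, 0.0375]
tool_rot: [3.141, 0.001, 3.069]
contact_force: [-3.8, -0.7, 8.9]
opening: 0.0598
grip_force: 8.0
```

Firm contact at z = 0.0375, so the tin lies flat. Release, rise, and return to lane tin 2.

Call:
jog_arm([
  [0, 0, 0.03, 0, 0.6],
  [0, 0, 0.03, 0, 0.6],
  [0, 0, 0.03, 0, 0.6],
  [0, 0, 0.03, 0, 0.6],
  [0, 0, 0.3, 0, 0.6],
  [0, 0, 0.7, 0, 0.6],
  [0, 0, 1, 0, 0.6],
])

```text
time: 17.6
tool_pos: [0.6466, 0.2274, 0.117]
tool_rot: [3.141, 0.001, 3.069]
contact_force: [0.3, -0.5, -0.3]
opening: 0.0739
grip_force: 0.0
```

Call:
jog_arm([
  [-0.3, 0, 0.5, -0.09, 0.6],
  [-0.6, 0, 0.5, -0.18, 0.6],
  [-1, 0, 0.5, -0.27, 0.6],
  [-1, 0, 0.5, -0.36, 0.6],
  [-1, 0, 0.5, -0.45, 0.6],
  [-1, 0, 0.5, -0.47, 0.6],
])

```text
time: 18.2
tool_pos: [0.5661, 0.2275, 0.1558]
tool_rot: [3.141, 0.0, 2.326]
contact_force: [0.8, 0.5, 0.0]
opening: 0.0737
grip_force: 0.0
```

Call:
jog_arm([
  [-0.3, 0.1, 0, -0.09, 0.6],
  [-0.6, 0.2, 0, -0.18, 0.6],
  [-1, 0.2, 0, -0.27, 0.6],
  [-1, 0.2, 0, -0.36, 0.6],
  [-1, 0.2, 0, -0.45, 0.6],
  [-1, 0.2, 0, -0.47, 0.6],
  [-1, 0.2, 0, -0.47, 0.6],
])

```text
time: 18.9
tool_pos: [0.4863, 0.2434, 0.1557]
tool_rot: [3.141, 0.0, 1.592]
contact_force: [0.7, 0.3, 0.8]
opening: 0.0733
grip_force: 0.0
```

Run:
```python
from h import *
st()
i=cams.read_camera("wrist");t=cams.read_camera("top")
cv2.imwrite("pics/w8.png",np.hstack([i[:,150:550],cv2.resize(t[145:245,200:300],(400,400),interpolation=cv2.INTER_CUBIC)]))
```

```text
{'time': 18.9, 'tool_pos': [0.486, 0.243, 0.156], 'tool_rot': [3.141, 0.0, 1.592], 'contact_force': [0.697, 0.339, 0.833], 'opening': 0.073, 'grip_force': 0.0}
```

View pics/w8.png

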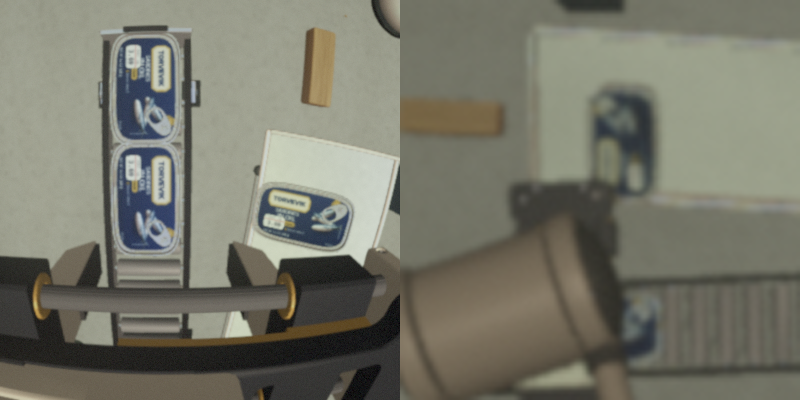

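Tin 1 rests at the lip, flat and square (wrist (305,218), top crop (622,145)). Tin 2 is straight ahead in the lane at (298,199).

Call:
jog_arm([
  [-0.19, 0.02, 0, 0, 0.6],
  [-0.19, 0.02, -0.4, 0, 0.6],
  [-0.19, 0.02, -0.8, 0, 0.6],
  [-0.19, 0.02, -1, 0, 0.6],
  [-0.19, 0.02, -1, 0, 0.6],
])

```text
time: 19.5
tool_pos: [0.4695, 0.2444, 0.0734]
tool_rot: [-3.137, 0.002, 1.593]
contact_force: [-0.8, -0.3, -0.5]
opening: 0.0732
grip_force: 0.0
```

Call:
jog_arm([
  [0, 0, -0.2, 0, 0.6],
  [0, 0, -0.4, 0, 0.6],
  [0, 0, -0.46, 0, 0.6],
  [0, 0, -0.46, 0, 0.6],
  [0, 0, -0.46, 0, -1],
  [0, 0, -0.46, 0, -1],
  [0, 0, -0.46, 0, -1],
  [0, 0, -0.46, 0, -1],
  [0, 0, -0.46, 0, -1],
], squeeze=20)

```text
time: 20.4
tool_pos: [0.4716, 0.2452, 0.0398]
tool_rot: [3.14, -0.0, 1.592]
contact_force: [-1.3, -0.2, 5.8]
opening: 0.0597
grip_force: 20.0
```

Call:
jog_arm([
  [0, 0, 0.05, 0, -1],
  [0, 0, 0.2, 0, -1],
  [0, 0, 0.5, 0, -1],
  [0, 0, 0.8, 0, -1],
  [0, 0, 1, 0, -1],
  [0, 0, 1, 0, -1],
])

```text
time: 21.0
tool_pos: [0.4727, 0.2456, 0.1218]
tool_rot: [3.136, -0.002, 1.592]
contact_force: [-0.5, 0.2, -0.9]
opening: 0.0593
grip_force: 20.0
```

Call:
jog_arm([
  [0.2, -0.15, 0.2, 0.09, -1],
  [0.4, -0.3, 0.38, 0.18, -1],
  [0.6, -0.45, 0.38, 0.27, -1],
  [0.8, -0.6, 0.38, 0.36, -1],
  [1, -0.73, 0.38, 0.45, -1],
  [1, -0.73, 0.38, 0.47, -1],
])

```text
time: 21.6
tool_pos: [0.5524, 0.1849, 0.1481]
tool_rot: [-3.141, 0.0, 2.333]
contact_force: [0.1, -0.0, -2.0]
opening: 0.0595
grip_force: 20.0
```

Call:
jog_arm([
  [0.2, -0.15, 0, 0.09, -1],
  [0.4, -0.3, 0, 0.18, -1],
  [0.6, -0.45, 0, 0.27, -1],
  [0.8, -0.6, 0, 0.36, -1],
  [1, -0.73, 0, 0.45, -1],
  [1, -0.73, 0, 0.47, -1],
  [1, -0.73, 0, 0.47, -1],
])

```text
time: 22.3
tool_pos: [0.6308, 0.1276, 0.1479]
tool_rot: [-3.141, -0.002, 3.068]
contact_force: [0.4, -0.5, -2.1]
opening: 0.0593
grip_force: 20.0
```

Call:
jog_arm([
  [0.1, 0, 0, 0, -1],
  [0.1, 0, -0.4, 0, -1],
  [0.1, 0, -0.8, 0, -1],
  [0.1, 0, -1, 0, -1],
  [0.1, 0, -1, 0, -1],
])

```text
time: 22.8
tool_pos: [0.6372, 0.1284, 0.0661]
tool_rot: [-3.141, -0.006, 3.068]
contact_force: [0.1, -0.2, -1.3]
opening: 0.0597
grip_force: 20.0
```

Call:
jog_arm([
  [0, 0, -0.15, 0, -1],
  [0, 0, -0.25, 0, -1],
  [0, 0, -0.25, 0, -1],
], squeeze=8)

```text
time: 23.1
tool_pos: [0.6388, 0.1283, 0.0488]
tool_rot: [-3.142, -0.001, 3.069]
contact_force: [-0.7, 0.0, -0.9]
opening: 0.06
grip_force: 8.0
```

Call:
jog_arm([
  [0, 0, -0.03, 0, -1],
  [0, 0, -0.06, 0, -1],
  [0, 0, -0.08, 0, -1],
  [0, 0, -0.1, 0, -1],
  [0, 0, -0.1, 0, -1],
])

```text
time: 23.6
tool_pos: [0.6391, 0.1282, 0.0413]
tool_rot: [3.141, 0.0, 3.069]
contact_force: [-0.3, -0.1, 0.3]
opening: 0.0604
grip_force: 8.0
```

Call:
jog_arm([
  [0, 0, -0.02, 0, -1],
  [0, 0, -0.04, 0, -1],
  [0, 0, -0.04, 0, -1],
])

```text
time: 23.9
tool_pos: [0.6394, 0.1282, 0.039]
tool_rot: [3.141, 0.001, 3.069]
contact_force: [-2.4, 0.3, 4.9]
opening: 0.0598
grip_force: 8.0
```

Call:
jog_arm([
  [0, 0, 0.03, 0, 0.6],
  [0, 0, 0.03, 0, 0.6],
  [0, 0, 0.03, 0, 0.6],
  [0, 0, 0.03, 0, 0.6],
  [0, 0, 0.3, 0, 0.6],
  [0, 0, 0.7, 0, 0.6],
  [0, 0, 1, 0, 0.6],
])

```text
time: 24.6
tool_pos: [0.6395, 0.1282, 0.1196]
tool_rot: [3.141, 0.001, 3.069]
contact_force: [0.3, -0.4, 0.8]
opening: 0.0739
grip_force: 0.0
```

Call:
jog_arm([
  [-0.3, 0.3, 0.4, -0.09, 0.6],
  [-0.6, 0.6, 0.4, -0.18, 0.6],
  [-1, 0.9, 0.4, -0.27, 0.6],
  [-1, 0.9, 0.4, -0.31, 0.6],
])

```text
time: 25.0
tool_pos: [0.5555, 0.2031, 0.1505]
tool_rot: [-3.141, -0.002, 2.581]
contact_force: [-0.6, -0.5, -0.9]
opening: 0.0734
grip_force: 0.0
```

Call:
jog_arm([
  [-0.3, 0.3, 0, -0.09, 0.6],
  [-0.6, 0.6, 0, -0.18, 0.6],
  [-1, 0.9, 0, -0.27, 0.6],
  [-1, 0.9, 0, -0.32, 0.6],
])

```text
time: 25.4
tool_pos: [0.4755, 0.2747, 0.1502]
tool_rot: [-3.14, -0.001, 2.078]
contact_force: [0.5, -0.1, -0.7]
opening: 0.0738
grip_force: 0.0
```

Call:
jog_arm([
  [-0.1, 0.3, 0, -0.09, 0.6],
  [-0.13, 0.6, 0, -0.18, 0.6],
  [-0.13, 0.92, 0, -0.27, 0.6],
  [-0.13, 0.92, 0, -0.31, 0.6],
  [-0.13, 0.92, 0, -0.31, 0.6],
])

```text
time: 25.9
tool_pos: [0.4684, 0.3464, 0.1498]
tool_rot: [-3.141, 0.0, 1.593]
contact_force: [0.1, 0.4, -0.7]
opening: 0.0736
grip_force: 0.0
```

Run:
```python
from h import *
st()
i=cams.read_camera("wrist");cv2.imwrite("pics/w9.png",i)
# rim-agnostic: dark-blue centroid of the tin ahead
m=cv2.inRange(i,(50,20,0),(140,70,50));m[250:]=0
m=cv2.morphologyEx(m,cv2.MORPH_CLOSE,np.ones((11,11)))
cs,_=cv2.findContours(m,cv2.RETR_EXTERNAL,cv2.CHAIN_APPROX_NONE)
for c in cs:
    if cv2.contourArea(c)>1200: print(cv2.boundingRect(c), np.round(cv2.minAreaRect(c)[0]),[pix2w("wrist",*cv2.minAreaRect(c)[0],z).round(3) for z in(.07,.09)])
```

```text
{'time': 25.9, 'tool_pos': [0.468, 0.346, 0.15], 'tool_rot': [-3.141, 0.0, 1.593], 'contact_force': [0.087, 0.402, -0.654], 'opening': 0.074, 'grip_force': 0.0}
(518, 233, 122, 17) [579. 241.] [array([0.814, 0.301, 0.07 ]), array([0.789, 0.31 , 0.09 ])]
(287, 184, 53, 64) [313. 216.] [array([0.467, 0.332, 0.07 ]), array([0.467, 0.339, 0.09 ])]
```

Call:
jog_arm([
  [0, 0, -0.4, 0, 0.6],
  [0, 0, -0.8, 0, 0.6],
  [0, 0, -1, 0, 0.6],
  [0, 0, -1, 0, 0.6],
])

```text
time: 26.35
tool_pos: [0.4673, 0.3443, 0.0677]
tool_rot: [-3.137, 0.003, 1.593]
contact_force: [0.5, -0.1, 0.5]
opening: 0.0733
grip_force: 0.0
```

Call:
jog_arm([
  [0, 0, -0.2, 0, 0.6],
  [0, 0, -0.4, 0, 0.6],
  [0, 0, -0.52, 0, 0.6],
  [0, 0, -0.52, 0, 0.6],
  [0, 0, -0.52, 0, -1],
  [0, 0, -0.52, 0, -1],
  [0, 0, -0.52, 0, -1],
  [0, 0, -0.52, 0, -1],
  [0, 0, -0.52, 0, -1],
], squeeze=20)

```text
time: 27.25
tool_pos: [0.4691, 0.3461, 0.0295]
tool_rot: [3.14, -0.001, 1.592]
contact_force: [-2.1, 0.4, 6.0]
opening: 0.0596
grip_force: 20.0
```

Call:
jog_arm([
  [0, 0, 0.05, 0, -1],
  [0, 0, 0.2, 0, -1],
  [0, 0, 0.5, 0, -1],
  [0, 0, 0.8, 0, -1],
  [0, 0, 1, 0, -1],
  [0, 0, 1, 0, -1],
])

```text
time: 27.85
tool_pos: [0.4702, 0.3466, 0.1115]
tool_rot: [3.137, -0.003, 1.592]
contact_force: [0.8, 0.7, -1.7]
opening: 0.0595
grip_force: 20.0
```

Call:
jog_arm([
  [0.1, -0.2, 0.3, 0.05, -1],
  [0.2, -0.5, 0.6, 0.12, -1],
  [0.4, -0.8, 0.6, 0.2, -1],
  [0.5, -0.99, 0.6, 0.235, -1],
])

```text
time: 28.25
tool_pos: [0.5096, 0.2651, 0.1566]
tool_rot: [3.141, 0.001, 1.965]
contact_force: [-0.4, 0.7, -2.1]
opening: 0.0594
grip_force: 20.0
```

Call:
jog_arm([
  [0.2, -0.35, 0, 0.08, -1],
  [0.4, -0.7, 0, 0.16, -1],
  [0.5, -0.99, 0, 0.235, -1],
  [0.5, -0.99, 0, 0.235, -1],
])

```text
time: 28.65
tool_pos: [0.5493, 0.1844, 0.1554]
tool_rot: [-3.14, -0.0, 2.33]
contact_force: [-0.0, -0.2, -2.6]
opening: 0.0596
grip_force: 20.0
```

Call:
jog_arm([
  [0.2, -0.35, 0, 0.08, -1],
  [0.4, -0.7, 0, 0.16, -1],
  [0.5, -0.99, 0, 0.235, -1],
  [0.5, -0.99, 0, 0.235, -1],
])

```text
time: 29.05
tool_pos: [0.5892, 0.106, 0.1555]
tool_rot: [-3.14, -0.001, 2.698]
contact_force: [-0.2, -0.6, -2.1]
opening: 0.0592
grip_force: 20.0
```

Call:
jog_arm([
  [0.2, -0.35, 0, 0.08, -1],
  [0.4, -0.7, 0, 0.16, -1],
  [0.53, -0.99, 0, 0.235, -1],
  [0.53, -0.99, 0, 0.235, -1],
  [0.53, -0.99, 0, 0.235, -1],
])

```text
time: 29.55
tool_pos: [0.6305, 0.0299, 0.1557]
tool_rot: [3.141, -0.002, 3.065]
contact_force: [0.7, 0.8, -1.5]
opening: 0.0595
grip_force: 20.0
```

Call:
jog_arm([
  [0, 0, -0.4, 0, -1],
  [0, 0, -0.8, 0, -1],
  [0, 0, -1, 0, -1],
  [0, 0, -1, 0, -1],
])

```text
time: 29.95
tool_pos: [0.6284, 0.0311, 0.0735]
tool_rot: [3.141, -0.007, 3.068]
contact_force: [0.1, 0.4, -1.8]
opening: 0.0596
grip_force: 20.0
```

Run:
```python
from h import *
st()
i=cams.read_camera("wrist");cv2.imwrite("pics/w10.png",cv2.resize(i,(800,500)))
```

```text
{'time': 29.95, 'tool_pos': [0.628, 0.031, 0.074], 'tool_rot': [3.141, -0.007, 3.068], 'contact_force': [0.073, 0.365, -1.848], 'opening': 0.06, 'grip_force': 19.999}
```

View pics/w10.png

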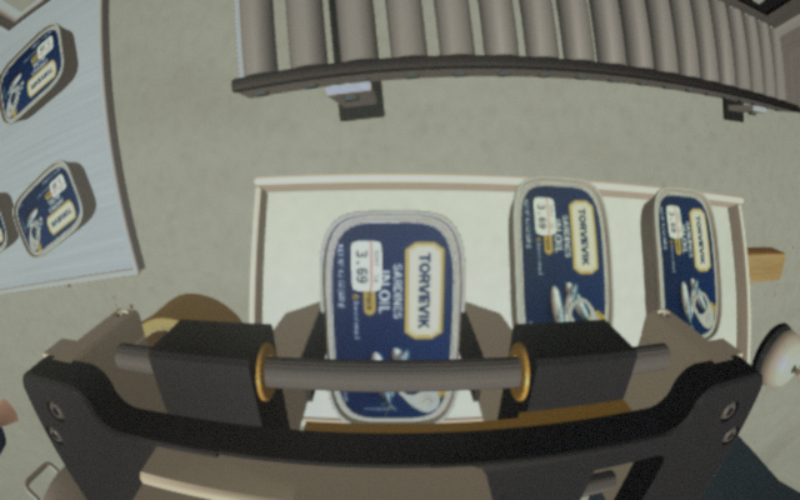

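Both placed tins sit at the lip, upright and square (at (562,250) and (685,262)). The third is held over the right slot.

Call:
jog_arm([
  [0, 0, -0.15, 0, -1],
  [0, 0, -0.3, 0, -1],
  [0, 0, -0.3, 0, -1],
], squeeze=8)

```text
time: 30.3
tool_pos: [0.63, 0.0293, 0.051]
tool_rot: [3.141, -0.003, 3.069]
contact_force: [-0.9, 0.7, -0.6]
opening: 0.0601
grip_force: 8.0
```

Call:
jog_arm([
  [0, 0, -0.03, 0, -1],
  [0, 0, -0.06, 0, -1],
  [0, 0, -0.1, 0, -1],
  [0, 0, -0.1, 0, -1],
])

```text
time: 30.7
tool_pos: [0.6312, 0.0289, 0.0443]
tool_rot: [3.141, 0.0, 3.069]
contact_force: [-1.4, 0.8, -0.7]
opening: 0.0598
grip_force: 8.0
```

Call:
jog_arm([
  [0, 0, -0.02, 0, -1],
  [0, 0, -0.04, 0, -1],
  [0, 0, -0.04, 0, -1],
])

```text
time: 31.0
tool_pos: [0.6311, 0.029, 0.0413]
tool_rot: [3.142, 0.0, 3.069]
contact_force: [-1.2, 0.2, -0.1]
opening: 0.0599
grip_force: 8.0
```

Call:
jog_arm([
  [0, 0, -0.02, 0, -1],
  [0, 0, -0.04, 0, -1],
  [0, 0, -0.04, 0, -1],
])

```text
time: 31.3
tool_pos: [0.6319, 0.0289, 0.0398]
tool_rot: [-3.142, 0.002, 3.069]
contact_force: [-3.2, 0.4, 7.1]
opening: 0.0602
grip_force: 8.0
```

Call:
jog_arm([
  [0, 0, 0.03, 0, 0.6],
  [0, 0, 0.03, 0, 0.6],
  [0, 0, 0.03, 0, 0.6],
  [0, 0, 0.03, 0, 0.6],
  [0, 0, 0.3, 0, 0.6],
  [0, 0, 0.7, 0, 0.6],
  [0, 0, 1, 0, 0.6],
])

```text
time: 32.0
tool_pos: [0.6314, 0.029, 0.1194]
tool_rot: [3.142, 0.001, 3.069]
contact_force: [-0.2, -0.9, 1.0]
opening: 0.0735
grip_force: 0.0
```

Call:
jog_arm([
  [-0.2, -0.1, 0.5, -0.09, 0.6],
  [-0.4, -0.5, 1, -0.18, 0.6],
  [-0.6, -1, 1, -0.235, 0.6],
])

```text
time: 32.3
tool_pos: [0.5853, -0.0507, 0.2034]
tool_rot: [3.139, 0.009, 2.698]
contact_force: [0.6, -1.9, 0.0]
opening: 0.0736
grip_force: 0.0
```

Call:
jog_arm([
  [-0.3, -0.4, 0.5, -0.09, 0.6],
  [-0.6, -0.8, 1, -0.18, 0.6],
  [-0.6, -1, 1, -0.235, 0.6],
])

```text
time: 32.6
tool_pos: [0.5348, -0.1328, 0.2826]
tool_rot: [3.139, 0.006, 2.325]
contact_force: [0.7, -0.6, 0.1]
opening: 0.0732
grip_force: 0.0
```

Call:
jog_arm([
  [-0.3, -0.4, 0, -0.09, 0.6],
  [-0.6, -0.8, 0, -0.18, 0.6],
  [-0.6, -1, 0, -0.235, 0.6],
])

```text
time: 32.9
tool_pos: [0.4848, -0.2131, 0.2785]
tool_rot: [-3.141, 0.001, 1.954]
contact_force: [-0.3, 1.0, -0.5]
opening: 0.0737
grip_force: 0.0
```

Call:
jog_arm([
  [-0.2, -0.4, 0, -0.09, 1],
  [-0.2, -0.8, 0, -0.18, 1],
  [-0.2, -1, 0, -0.235, 1],
  [-0.2, -1, 0, -0.235, 1],
  [-0.2, -1, 0, -0.235, 1],
  [-0.2, -1, 0, -0.235, 1],
])

```text
time: 33.5
tool_pos: [0.4713, -0.29, 0.2781]
tool_rot: [3.142, -0.0, 1.595]
contact_force: [-0.3, 0.3, -0.3]
opening: 0.0918
grip_force: 0.0
```

```bash
cat >> h.py <<'E'
def pan(z=.027,ymax=240,show=False):
    i=cams.read_camera("wrist");cv2.imwrite("pics/pan.png",i)
    m=cv2.inRange(i,(50,15,0),(150,85,60));m[ymax+50:]=0
    m=cv2.morphologyEx(m,cv2.MORPH_CLOSE,np.ones((13,13)))
    for c in cv2.findContours(m,cv2.RETR_EXTERNAL,cv2.CHAIN_APPROX_NONE)[0]:
        if cv2.contourArea(c)<700: continue
        w=np.array([pix2w("wrist",*p,z)[:2] for p in c[:,0].astype(float)]).astype(np.float32)
        (cx,cy),(a,b),_=cv2.minAreaRect(w);bx=cv2.boxPoints(cv2.minAreaRect(w))
        e=max([bx[1]-bx[0],bx[2]-bx[1]],key=np.linalg.norm)
        print("c",round(cx,4),round(cy,4),"size",round(max(a,b),3),round(min(a,b),3),"long",round(float(np.degrees(np.arctan2(e[1],e[0]))%180),1),"px",cv2.boundingRect(c))
E
python3 - <<'E'
from h import *
st();pan(ymax=380)
E
```

```text
{'time': 33.5, 'tool_pos': [0.471, -0.29, 0.278], 'tool_rot': [3.142, -0.0, 1.595], 'contact_force': [-0.282, 0.31, -0.261], 'opening': 0.092, 'grip_force': 0.0}
c 0.989 -0.8542 size 0.697 0.475 long 8.0 px (379, 295, 231, 105)
c -0.0712 -0.7282 size 1.158 0.422 long 21.7 px (0, 291, 346, 109)
c 0.8759 -0.5428 size 0.177 0.086 long 0.8 px (470, 279, 76, 44)
c 0.0769 -0.5771 size 0.177 0.121 long 0.7 px (83, 277, 80, 58)
c 0.7859 -0.3263 size 0.139 0.098 long 102.6 px (475, 154, 47, 86)
c 0.2206 -0.0653 size 0.104 0.072 long 89.7 px (137, 0, 40, 59)
```

Run:
```python
from h import *
i=cv2.imread("pics/pan.png")
hsv=cv2.cvtColor(i,cv2.COLOR_BGR2HSV)
m=cv2.inRange(hsv,(105,110,30),(130,255,160))
m[260:]=0
n,l,s,c=cv2.connectedComponentsWithStats(cv2.morphologyEx(m,cv2.MORPH_CLOSE,np.ones((9,9))))
for k in range(1,n):
    if s[k,4]>300: print(s[k],c[k].round())
for p in((300,140),(392,165),(310,166),(345,150)): print(p,i[p[1],p[0]],hsv[p[1],p[0]])
```

```text
[ 476  154   46   86 3400] [498. 196.]
(300, 140) [161 184 182] [ 33  32 184]
(392, 165) [105 110 109] [ 36  12 110]
(310, 166) [162 158 153] [103  14 162]
(345, 150) [193 185 174] [103  25 193]
```

Run:
```python
from h import *
for f in("pics/w1.png","pics/pan.png"):
    i=cv2.imread(f);h=cv2.cvtColor(i,cv2.COLOR_BGR2HSV)
    m=cv2.inRange(h,(100,90,20),(135,255,200));n,l,s,c=cv2.connectedComponentsWithStats(cv2.morphologyEx(m,cv2.MORPH_CLOSE,np.ones((7,7))))
    print(f,[(s[k].tolist(),c[k].round().tolist()) for k in range(1,n) if s[k,4]>200])
    g=i[::12,::12].astype(int);d=g[:,:,0]-g[:,:,2]
    print("\n".join("".join("B" if a>45 else("p" if a>8 else("." if b>90 else "#")) for a,b in zip(r,q)) for r,q in zip(d[:26],g[:26,:,1])))
```

```text
pics/w1.png [([376, 160, 33, 34, 504], [390.0, 175.0]), ([294, 162, 34, 35, 562], [308.0, 177.0]), ([485, 165, 44, 82, 3063], [506.0, 205.0]), ([372, 239, 22, 28, 350], [380.0, 252.0]), ([290, 244, 29, 30, 388], [301.0, 258.0])]
#########..pp####...#.p...............................
#########..p.####.....................................
#########..p.####.....................................
#########.#p.####..................................#..
########.....####.....................................
###..##...pp.####.....................................
###p.....ppp.####.....................#.##............
###.....p.pp.####........................#.........###
###..p..p..p.####.....................#..#.........###
###..p...######.......................#..#............
##.##############.....pppppppppppppp..................
#################.....pppp.ppppp..pp..................
##.##############.....pp....pppppppp............####..
##.##############.....pp...ppppp...p..........#.###...
#################.....pppppBppp.pppp......pBp.#.###...
#################.....pppppppppppp.p.....BBBp.
[... 1518 characters left out ...]
#......pppppppppppB.p.......pB..#####...
###############......ppppp.pppp.p.p.....BBBB..####....
##.############.....ppp.ppppppppppp.....BBB...####....
##.############......pppppppppppppp.....BB.B....##....
################.....ppppppppp.pppp.....BBBB.....#....
################.....pppp.pppp..ppp.....B.BB.........#
################.....p...pppppp.ppp.....pBBB.........p
###.##..########.....p.p.pppppppBp......p....#.......#
#####....#######...#.p.ppppppppp.#..........#.......##
#######.########...#.pppp.pppp.pp##...#######..##...#p
####..#########...##..pp.........##...#########.....#p
#########################...###########.##########.###
##############..........................###########pp#
```

```bash
cat >> h.py <<'E'
def tins(i,z=.027,thr=125,x0=230,x1=445,y0=80,y1=290,off=None):
    g=cv2.GaussianBlur(cv2.cvtColor(i,cv2.COLOR_BGR2GRAY),(3,3),0)
    m=(g<thr).astype(np.uint8)*255;q=np.zeros_like(m);q[y0:y1,x0:x1]=m[y0:y1,x0:x1]
    q=cv2.morphologyEx(cv2.morphologyEx(q,cv2.MORPH_CLOSE,np.ones((9,9))),cv2.MORPH_OPEN,np.ones((5,5)))
    for c in cv2.findContours(q,cv2.RETR_EXTERNAL,cv2.CHAIN_APPROX_NONE)[0]:
        if cv2.contourArea(c)<600: continue
        w=np.array([pix2w("wrist",*p,z)[:2] for p in c[:,0].astype(float)]).astype(np.float32)
        r=cv2.minAreaRect(w);bx=cv2.boxPoints(r);e=max([bx[1]-bx[0],bx[2]-bx[1]],key=np.linalg.norm)
        print("c",np.round(r[0],4),"size",np.round(sorted(r[1]),3),"long",round(float(np.degrees(np.arctan2(e[1],e[0]))%180),1),"px",cv2.boundingRect(c))
E
python3 - <<'E'
from h import *
i=cv2.imread("pics/pan.png")
for t in(110,130,150): print(t);tins(i,thr=t)
E
```

```text
110
c [ 0.6565 -0.4546] size [0.088 0.112] long 177.3 px (392, 243, 53, 47)
c [ 0.4252 -0.4216] size [0.049 0.063] long 90.3 px (268, 230, 32, 37)
c [ 0.5616 -0.4087] size [0.05  0.061] long 94.1 px (354, 226, 32, 35)
c [ 0.5598 -0.2822] size [0.054 0.058] long 92.8 px (357, 144, 37, 40)Traceback (most recent call last):
  File "<stdin>", line 3, in <module>
  File "h.py", line 32, in tins
    w=np.array([pix2w("wrist",*p,z)[:2] for p in c[:,0].astype(float)]).astype(np.float32)
                ~~~~~^^^^^^^^^^^^^^
  File "h.py", line 4, in pix2w
    c=cams.calibration(name);K=np.array(c["K"]);T=np.array(c["world_from_camera"])
ValueError: time passes only in moves, steps and waits
```

```bash
python3 - <<'E'
s=open("h.py").read()
s=s.replace('def pix2w(name','import functools\n@functools.lru_cache\ndef cal(n):\n    c=cams.calibration(n);return np.array(c["K"]),np.array(c["world_from_camera"])\ndef pix2w(name',1)
s=s.replace('c=cams.calibration(name);K=np.array(c["K"]);T=np.array(c["world_from_camera"])','K,T=cal(name)')
s=s.replace('np.ones((9,9))),cv2.MORPH_OPEN','np.ones((21,21))),cv2.MORPH_OPEN').replace('q[y0:y1,x0:x1]=m','q[y0:y1,x0:x1]=m')
open("h.py","w").write(s)
E
python3 - <<'E'
from h import *
i=cv2.imread("pics/pan.png")
for t in(120,140,155): print(t);tins(i,thr=t)
E
```

```text
120
c [ 0.425  -0.4074] size [0.05  0.092] long 90.3 px (268, 213, 32, 54)
c [ 0.6117 -0.4397] size [0.09  0.229] long 139.0 px (352, 205, 93, 85)
c [ 0.433  -0.2707] size [0.051 0.093] long 102.2 px (268, 121, 41, 65)
c [ 0.5574 -0.2645] size [0.051 0.093] long 107.1 px (354, 119, 40, 65)
140
c [ 0.4327 -0.2711] size [0.053 0.095] long 102.7 px (267, 120, 43, 67)
c [ 0.5192 -0.3596] size [0.286 0.38 ] long 0.4 px (230, 119, 215, 171)
155
c [ 0.5192 -0.359 ] size [0.287 0.38 ] long 0.4 px (230, 118, 215, 172)
c [ 0.6379 -0.1883] size [0.047 0.076] long 92.8 px (415, 80, 30, 50)
```

Pan tins, wrist and top combined: C (0.4345,-0.2715) at 102.5°, A (0.559,-0.2655) at 107°, D (0.427,-0.409) at 90°, B about (0.562,-0.392) at ~98°. Picking C first.

Call:
jog_arm([
  [-0.3, 0.23, -0.4, 0.06, 0.8],
  [-0.46, 0.23, -0.8, 0.123, 0.8],
  [-0.46, 0.23, -1, 0.123, 0.8],
])

```text
time: 33.85
tool_pos: [0.4323, -0.2703, 0.1963]
tool_rot: [-3.139, -0.003, 1.79]
contact_force: [-0.5, 0.7, -0.4]
opening: 0.083
grip_force: 0.0
```

Call:
jog_arm([
  [0, 0, -0.5, 0, 0.8],
  [0, 0, -1, 0, 0.8],
])

```text
time: 34.05
tool_pos: [0.435, -0.272, 0.118]
tool_rot: [3.14, 0.002, 1.788]
contact_force: [0.7, -1.0, 0.2]
opening: 0.0825
grip_force: 0.0
```

Call:
jog_arm([
  [0, 0, -0.4, 0, 0.8],
  [0, 0, -0.8, 0, 0.8],
  [0, 0, -1, 0, 0.8],
  [0, 0, -1, 0, 0.8],
])

```text
time: 34.45
tool_pos: [0.4332, -0.2707, 0.0362]
tool_rot: [-3.139, -0.004, 1.787]
contact_force: [0.0, -0.3, 0.3]
opening: 0.0823
grip_force: 0.0
```

Call:
jog_arm([
  [0, 0, -0.3, 0, 0.8],
  [0, 0, -0.5, 0, 0.8],
  [0, 0, -0.67, 0, 0.8],
  [0, 0, -0.67, 0, 0.8],
  [0, 0, -0.67, 0, -1],
  [0, 0, -0.67, 0, -1],
  [0, 0, -0.67, 0, -1],
  [0, 0, -0.67, 0, -1],
  [0, 0, -0.67, 0, -1],
  [0, 0, -0.67, 0, -1],
], squeeze=20)

```text
time: 35.45
tool_pos: [0.4348, -0.2729, -0.0146]
tool_rot: [3.141, 0.001, 1.786]
contact_force: [-0.5, 0.8, 7.2]
opening: 0.0594
grip_force: 20.0
```

Call:
jog_arm([
  [0, 0, 0.05, 0, -1],
  [0, 0, 0.2, 0, -1],
  [0, 0, 0.6, 0, -1],
  [0, 0, 1, 0, -1],
])

```text
time: 35.85
tool_pos: [0.4338, -0.2722, 0.0656]
tool_rot: [-3.141, -0.001, 1.785]
contact_force: [0.5, 0.6, -2.0]
opening: 0.0593
grip_force: 20.0
```

Call:
jog_arm([
  [0, 0.2, 0.5, -0.05, -1],
  [0.2, 0.6, 1, -0.124, -1],
  [0.44, 1, 1, -0.124, -1],
])

```text
time: 36.15
tool_pos: [0.4717, -0.1938, 0.1503]
tool_rot: [3.133, 0.005, 1.585]
contact_force: [0.2, -0.7, -1.6]
opening: 0.0598
grip_force: 20.0
```

Call:
jog_arm([
  [0, 0.5, 0, 0, -1],
  [0, 1, 0, 0, -1],
])

```text
time: 36.35
tool_pos: [0.4696, -0.1112, 0.1455]
tool_rot: [3.14, 0.0, 1.59]
contact_force: [1.0, 0.5, -2.1]
opening: 0.0593
grip_force: 20.0
```

Call:
jog_arm([
  [0, 0.5, 0, 0, -1],
  [0, 1, 0, 0, -1],
])

```text
time: 36.55
tool_pos: [0.469, -0.031, 0.1453]
tool_rot: [3.141, 0.0, 1.59]
contact_force: [0.2, 0.1, -1.0]
opening: 0.0595
grip_force: 20.0
```

Call:
jog_arm([
  [0, 0.5, 0, 0, -1],
  [0, 1, 0, 0, -1],
])

```text
time: 36.75
tool_pos: [0.469, 0.049, 0.1453]
tool_rot: [3.141, 0.0, 1.591]
contact_force: [0.6, -0.6, -0.8]
opening: 0.0592
grip_force: 20.0
```

Call:
jog_arm([
  [0, 0.5, 0, 0, -1],
  [0, 1, 0, 0, -1],
])

```text
time: 36.95
tool_pos: [0.4691, 0.129, 0.1453]
tool_rot: [3.141, 0.0, 1.591]
contact_force: [0.7, -0.6, -0.5]
opening: 0.0594
grip_force: 20.0
```

Call:
jog_arm([
  [0, 0.5, 0, 0, -1],
  [0, 1, 0, 0, -1],
])

```text
time: 37.15
tool_pos: [0.469, 0.209, 0.1453]
tool_rot: [3.141, 0.0, 1.591]
contact_force: [0.8, 0.1, -1.6]
opening: 0.0596
grip_force: 20.0
```

Call:
jog_arm([
  [0, 0.5, 0, 0, -1],
  [0, 1, 0, 0, -1],
  [0, 1, 0, 0, -1],
  [0, 1, 0, 0, -1],
])

```text
time: 37.55
tool_pos: [0.4689, 0.2878, 0.1447]
tool_rot: [-3.141, 0.001, 1.593]
contact_force: [-0.4, -0.5, -1.4]
opening: 0.0593
grip_force: 20.0
```

Call:
jog_arm([
  [0, 0.35, 0, 0, -1],
  [0, 0.35, 0, 0, -1],
  [0, 0.35, 0, 0, -1],
])

```text
time: 37.85
tool_pos: [0.4695, 0.3143, 0.1447]
tool_rot: [-3.141, 0.001, 1.59]
contact_force: [0.2, -0.1, -0.8]
opening: 0.0594
grip_force: 20.0
```

Run:
```python
from h import *
st()
i=cams.read_camera("wrist");cv2.imwrite("pics/a1.png",i)
g=i[::10,220:420:6].astype(int)
print("\n".join("".join("B" if r[0]-r[2]>30 else(":" if r[1]>130 else("." if r[1]>80 else "#")) for r in q) for q in g[:30]))
```

```text
{'time': 37.85, 'tool_pos': [0.469, 0.314, 0.145], 'tool_rot': [-3.141, 0.001, 1.59], 'contact_force': [0.179, -0.104, -0.782], 'opening': 0.059, 'grip_force': 20.0}
::::::::::::::::::::::::::::::::::
::::::::::::::::::::::::::::::::::
::::::::::::::::::::::::::::::::::
::::::::::::::::::::::::::::::::::
::::::::::::::::::::::::::::::::::
::::::::::::::::::::::::::::::::::
::::::::::::::::::::::::::::::::::
::::::::::::::::::::::::::::::::::
::::::::::::::::::::::::::::::::::
::::::::::::::::::::::::::::::::::
::::::::::::::::::::::::::::::::::
::::::::::::.........:.:::::::::::
::::::::##............#.::::::::::
::::::::#.::::::::::::#.::::::::::
::::::::.#::::::::::::#.::::::::::
:::::::.#.::::::::::::##.:::::::::
:::::::..#...........##:.:::::::::
:::::::...::::::::::::::::::::::::
::::::::::.BBBBBBBBBBB::::::::::::
:::::::::#BBBBBBBBBBBBB.::::::::::
::::::::.B:::::BBB:::::.::::::::::
::::::::#B:::::BBB::.::.:.::::::::
::::::::#B:::::::B::B::B:.::::::::
::::::::#B.::::B:.::.::B:.:::::::.
::::::::BBBB:::::B:::::B::::::::::
::....::#BBB..BB:B:::::B::....::::
:.....#:BBBBBBBBB#:::::B:##.....##
.....##:#BBBBBBBBBBBBBBB:##.....##
#...###..BBBB.BB:.BBBBBB:###....#.
##################################
```

Held and centred over the rails. Lower and release.

Call:
jog_arm([
  [0, 0, -0.4, 0, -1],
  [0, 0, -0.8, 0, -1],
  [0, 0, -1, 0, -1],
  [0, 0, -1, 0, -1],
])

```text
time: 38.3
tool_pos: [0.468, 0.3132, 0.0623]
tool_rot: [-3.137, 0.003, 1.589]
contact_force: [-0.2, -1.5, -2.2]
opening: 0.0597
grip_force: 20.0
```

Call:
jog_arm([
  [0, 0, -0.1, 0, -1],
  [0, 0, -0.2, 0, -1],
  [0, 0, -0.27, 0, -1],
  [0, 0, -0.33, 0, -1],
  [0, 0, -0.33, 0, -1],
], squeeze=8)

```text
time: 38.8
tool_pos: [0.4692, 0.3153, 0.0376]
tool_rot: [-3.141, 0.0, 1.591]
contact_force: [0.0, -0.4, -1.3]
opening: 0.0601
grip_force: 8.0
```

Call:
jog_arm([
  [0, 0, -0.02, 0, -1],
  [0, 0, -0.04, 0, -1],
  [0, 0, -0.04, 0, -1],
])

```text
time: 39.1
tool_pos: [0.4697, 0.3155, 0.0351]
tool_rot: [3.141, -0.0, 1.591]
contact_force: [0.1, -0.2, -0.2]
opening: 0.0598
grip_force: 8.0
```

Call:
jog_arm([
  [0, 0, -0.015, 0, -1],
  [0, 0, -0.015, 0, -1],
  [0, 0, -0.015, 0, -1],
])

```text
time: 39.4
tool_pos: [0.4698, 0.3155, 0.034]
tool_rot: [3.141, -0.0, 1.591]
contact_force: [0.8, 0.1, 0.3]
opening: 0.06
grip_force: 8.0
```

Supported now. Release, rise slowly, and check that it rolls to the stop.

Call:
jog_arm([
  [0, 0, 0.01, 0, 0.6],
  [0, 0, 0.02, 0, 0.6],
  [0, 0, 0.02, 0, 0.6],
  [0, 0, 0.02, 0, 0.6],
  [0, 0, 0.3, 0, 0.6],
  [0, 0, 0.7, 0, 0.6],
  [0, 0, 1, 0, 0.6],
])

```text
time: 40.1
tool_pos: [0.4697, 0.3155, 0.1152]
tool_rot: [3.141, -0.0, 1.591]
contact_force: [-0.2, -0.1, -0.2]
opening: 0.0731
grip_force: 0.0
```

Call:
jog_arm([
  [0, -0.5, 0.5, 0, 0.8],
  [0, -1, 0.8, 0, 0.8],
  [0, -1, 0.8, 0, 0.8],
])

```text
time: 40.4
tool_pos: [0.4713, 0.2327, 0.1816]
tool_rot: [3.135, -0.001, 1.588]
contact_force: [-0.3, 0.7, -0.0]
opening: 0.0824
grip_force: 0.0
```

```bash
cat >> h.py <<'E'
def asc(i,u0,u1,v0,v1,du=6,dv=10):
    g=i[v0:v1:dv,u0:u1:du].astype(int)
    print("\n".join("".join("B" if r[0]-r[2]>30 else(":" if r[1]>130 else("." if r[1]>80 else "#")) for r in q) for q in g))
E
python3 - <<'E'
from h import *
st()
i=cams.read_camera("wrist");cv2.imwrite("pics/a2.png",i);asc(i,220,420,0,260)
print(pix2w("wrist",313,100,.07))
E
```

```text
{'time': 40.4, 'tool_pos': [0.471, 0.233, 0.182], 'tool_rot': [3.135, -0.001, 1.588], 'contact_force': [-0.329, 0.673, -0.038], 'opening': 0.082, 'grip_force': 0.0}
::::::::::::::::::::::::::::::::::
::::::::::::::::::::::::::::::::::
::::::::::::::::::::::::::::::::::
:::::::::...:.::::.:..::::::::::::
:::::::::#.:#::BB..B:#.:::::::::::
:::::::::#::#::B.::::#.:::::::::::
:::::::::#:.#::B:::::..:::::::::::
:::::::::#:.B#.B.::::..:::::::::::
:::::::::#:.#BBBB::::...::::::::::
:::::::::#:.BB:B:BBB...#::::::::::
:::::::::#:.BB:.:::B:.#:::::::::::
:::::::::#::BB#B:B:::..:::::::::::
:::::::::#.:BBB.BB:::.#:::::::::::
:::::::::#:.:::::::...#:::::::::::
:::::::::#:::::::::::.#:::::::::::
:::::::::#:::::::::::.#:::::::::::
:::::::::#:::::::::::.#:::::::::.:
:::::::::#:::::::::::.#:::::::::::
:::::::::#:::.:........::::::::::.
:::::::::#:............::::::::::#
:::::::::#.............::::::::::#
:::::::::#.::::::::::..::::::::::.
:::::::::#.............:::::::::::
:::::::::#.::::::::::#.:::::::::::
:::::::::#...........#.:::::::::::
...#:::::..::::::::::#.:::::#.....
[0.46756548 0.32577209 0.07      ]
```

Tin C sits at the stop, straight. Next, go back to the pan and re-measure.

Call:
jog_arm([
  [0, -0.5, 0.5, 0, 0.8],
  [0, -1, 1, 0, 0.8],
])

```text
time: 40.65
tool_pos: [0.4684, 0.1649, 0.2475]
tool_rot: [-3.137, 0.0, 1.593]
contact_force: [0.5, -0.2, 0.2]
opening: 0.0828
grip_force: 0.0
```

Call:
jog_arm([
  [0, -0.5, 0, 0, 0.8],
  [0, -1, 0, 0, 0.8],
])

```text
time: 40.85
tool_pos: [0.4697, 0.0844, 0.2485]
tool_rot: [3.141, -0.0, 1.592]
contact_force: [0.3, 0.7, -0.2]
opening: 0.0827
grip_force: 0.0
```

Call:
jog_arm([
  [0, -0.5, 0, 0, 0.8],
  [0, -1, 0, 0, 0.8],
])

```text
time: 41.05
tool_pos: [0.4692, 0.0041, 0.2475]
tool_rot: [-3.14, -0.001, 1.592]
contact_force: [0.5, 0.2, 0.0]
opening: 0.0827
grip_force: 0.0
```

Call:
jog_arm([
  [0, -0.5, 0, 0, 0.8],
  [0, -1, 0, 0, 0.8],
])

```text
time: 41.25
tool_pos: [0.4694, -0.0759, 0.2474]
tool_rot: [-3.14, -0.001, 1.592]
contact_force: [1.5, 0.7, -0.6]
opening: 0.0825
grip_force: 0.0
```

Call:
jog_arm([
  [0, -0.5, 0, 0, 0.8],
  [0, -1, 0, 0, 0.8],
])

```text
time: 41.45
tool_pos: [0.4695, -0.156, 0.2473]
tool_rot: [-3.14, -0.001, 1.591]
contact_force: [1.0, -0.3, 0.1]
opening: 0.0828
grip_force: 0.0
```

Call:
jog_arm([
  [0.2, -0.5, 0, 0, 0.8],
  [0.5, -1, 0, 0, 0.8],
  [0.5, -1, 0, 0, 0.8],
  [0.5, -1, 0, 0, 0.8],
])

```text
time: 41.85
tool_pos: [0.5096, -0.2349, 0.2464]
tool_rot: [-3.139, -0.002, 1.59]
contact_force: [0.1, -0.9, 0.1]
opening: 0.083
grip_force: 0.0
```

Run:
```python
from h import *
st()
i=cams.read_camera("wrist");cv2.imwrite("pics/a3.png",i)
for t in(115,130): tins(i,thr=t,x0=190,x1=410,y0=60,y1=290)
```

```text
{'time': 41.85, 'tool_pos': [0.51, -0.235, 0.246], 'tool_rot': [-3.139, -0.002, 1.59], 'contact_force': [0.138, -0.893, 0.06], 'opening': 0.083, 'grip_force': 0.0}
c [ 0.3768 -0.3859] size [0.082 0.15 ] long 4.5 px (190, 243, 86, 47)
c [ 0.5952 -0.3198] size [0.132 0.209] long 92.6 px (327, 160, 83, 130)
c [ 0.3781 -0.385 ] size [0.084 0.152] long 4.5 px (190, 242, 86, 48)
c [ 0.5945 -0.3192] size [0.133 0.21 ] long 92.6 px (326, 159, 84, 131)
```

Run:
```python
from h import *
i=cv2.imread("pics/a3.png")
tins(i,thr=120,x0=190,x1=410,y0=60,y1=236)
asc(i,190,430,90,290,5,8)
```

```text
c [ 0.5573 -0.2638] size [0.051 0.094] long 107.5 px (327, 160, 44, 66)
::::::::::::::::::::::::::::::::::::::::::::::#.
:::::::::::::::::::::::::::::::::::::::::::::##:
:::::::::::::::::::::::::::::::::::::::::::::##:
:::::::::::::::::::::::::::::::::::::::::::::.#:
::::::::::::::::::::::::::::::::::::::::::::::##
:::::::::::::::::::::::::::::::::::::::::::::::.
::::::::::::::::::::::::::::::::::::::::::::::::
::::::::::::::::::::::::::::::::::::::::::::::::
::::::::::::::::::::::::::::::::::::::::::::::::
::::::::::::::::::::::::::::::BBBB::::::::::::::
:::::::::::::::::::::::::::::::B::.:::::::::::::
::::::::::::::::::::::::::::B::B::::::::::::::::
::::::::::::::::::::::::::::B..B:::.::::::::::::
::::::::::::::::::::::::::::.BBBB..B::::::::::::
:::::::::::::::::::::::::::::BBBBBBB.:::::::::::
:::::::::::::::::::::::::::::.B#::.:::::::::::::
::::::::::::::::::::::::::::::BBBBB:::::::::::::
:::::::::::::::::::::::::::::::..:::::::::::::::
::::::::::::::::::::::::::::::::::::::::::::::::
:::::::::.::::::::::::::::::::....:::::::.::::::
::::.....##:.....::::::::::::BBB..::::::#.....::
:::.....###.:BB..:::::::::::B::.::.::::.##......
:......#####::.:::::::::::::B::.::.::::####.....
.......####...:::.::::::::::BBBB::.::::#####....
#.....####.##BB::.::::::::::.B#B.BB:::::#####...
```

Call:
jog_arm([
  [0.3, -0.2, -0.4, 0.09, 0.8],
  [0.61, -0.375, -0.8, 0.18, 0.8],
  [0.61, -0.375, -1, 0.18, 0.8],
])

```text
time: 42.2
tool_pos: [0.5591, -0.2639, 0.165]
tool_rot: [-3.14, -0.003, 1.879]
contact_force: [-0.4, -0.0, -0.2]
opening: 0.0828
grip_force: 0.0
```

Call:
jog_arm([
  [0, 0, -0.5, 0, 0.8],
  [0, 0, -1, 0, 0.8],
  [0, 0, -1, 0, 0.8],
])

```text
time: 42.5
tool_pos: [0.5549, -0.2613, 0.0834]
tool_rot: [-3.134, -0.009, 1.875]
contact_force: [-1.2, -0.1, -0.2]
opening: 0.0826
grip_force: 0.0
```

Call:
jog_arm([
  [0, 0, -0.3, 0, 0.8],
  [0, 0, -0.6, 0, 0.8],
  [0, 0, -0.85, 0, 0.8],
  [0, 0, -1, 0, 0.8],
  [0, 0, -1, 0, 0.8],
])

```text
time: 43.0
tool_pos: [0.5582, -0.2644, 0.0086]
tool_rot: [-3.141, -0.001, 1.874]
contact_force: [-0.1, -0.0, 0.6]
opening: 0.0825
grip_force: 0.0
```

Call:
jog_arm([
  [0, 0, -0.15, 0, 0.8],
  [0, 0, -0.25, 0, 0.8],
  [0, 0, -0.25, 0, 0.8],
  [0, 0, -0.25, 0, -1],
  [0, 0, -0.25, 0, -1],
  [0, 0, -0.25, 0, -1],
  [0, 0, -0.25, 0, -1],
  [0, 0, -0.25, 0, -1],
  [0, 0, -0.25, 0, -1],
], squeeze=20)

```text
time: 43.9
tool_pos: [0.5586, -0.2655, -0.0112]
tool_rot: [3.141, 0.001, 1.873]
contact_force: [0.0, -0.3, 1.8]
opening: 0.0594
grip_force: 20.0
```

Call:
jog_arm([
  [0, 0, 0.05, 0, -1],
  [0, 0, 0.2, 0, -1],
  [0, 0, 0.6, 0, -1],
  [0, 0, 1, 0, -1],
  [0, 0, 1, 0, -1],
])

```text
time: 44.4
tool_pos: [0.5611, -0.267, 0.074]
tool_rot: [3.135, 0.007, 1.873]
contact_force: [0.7, 1.0, -1.3]
opening: 0.0591
grip_force: 20.0
```

Call:
jog_arm([
  [-0.2, 0.2, 0.5, -0.09, -1],
  [-0.5, 0.6, 1, -0.179, -1],
  [-1, 1, 1, -0.179, -1],
])

```text
time: 44.7
tool_pos: [0.4853, -0.19, 0.1515]
tool_rot: [3.134, 0.004, 1.588]
contact_force: [0.7, 0.0, -0.6]
opening: 0.0594
grip_force: 20.0
```

Call:
jog_arm([
  [-0.04, 0.5, 0, 0, -1],
  [-0.08, 1, 0, 0, -1],
])

```text
time: 44.9
tool_pos: [0.4751, -0.1079, 0.1483]
tool_rot: [3.141, 0.0, 1.591]
contact_force: [0.0, 1.3, -0.7]
opening: 0.0596
grip_force: 20.0
```

Call:
jog_arm([
  [0, 0.5, 0, 0, -1],
  [0, 1, 0, 0, -1],
])

```text
time: 45.1
tool_pos: [0.4757, -0.0276, 0.1479]
tool_rot: [-3.141, -0.0, 1.592]
contact_force: [-0.4, -0.7, -1.5]
opening: 0.059
grip_force: 20.0
```

Call:
jog_arm([
  [0, 0.5, 0, 0, -1],
  [0, 1, 0, 0, -1],
])

```text
time: 45.3
tool_pos: [0.4758, 0.0525, 0.1478]
tool_rot: [-3.141, 0.0, 1.592]
contact_force: [1.1, -0.3, -1.8]
opening: 0.0597
grip_force: 20.0
```

Call:
jog_arm([
  [0, 0.5, 0, 0, -1],
  [0, 1, 0, 0, -1],
])

```text
time: 45.5
tool_pos: [0.4757, 0.1325, 0.1477]
tool_rot: [-3.141, 0.0, 1.592]
contact_force: [1.2, -0.2, -2.5]
opening: 0.0597
grip_force: 20.0
```

Call:
jog_arm([
  [0, 0.5, 0, 0, -1],
  [0, 1, 0, 0, -1],
  [0, 1, 0, 0, -1],
  [0, 1, 0, 0, -1],
])

```text
time: 45.9
tool_pos: [0.4757, 0.2114, 0.1475]
tool_rot: [-3.14, 0.001, 1.595]
contact_force: [-0.1, -0.1, -1.4]
opening: 0.0595
grip_force: 20.0
```

Run:
```python
from h import *
st()
i=cams.read_camera("wrist");cv2.imwrite("pics/a4.png",i)
asc(i,220,420,0,270,6,10)
```

```text
{'time': 45.9, 'tool_pos': [0.476, 0.211, 0.147], 'tool_rot': [-3.14, 0.001, 1.595], 'contact_force': [-0.062, -0.095, -1.368], 'opening': 0.059, 'grip_force': 20.0}
::::::::...:::::::::...:::::::::::
::::::::#.:#:::BB.:B:.#:::::::::::
::::::::#::B:::.::::::#:::::::::::
::::::::#:.#:::.::::.:#:::::::::::
::::::::#:.#B::.::::.:#:::::::::::
::::::::#:.BBBBB.:::.:#:::::::::::
:::::::.#:#BBBB.BBBB.:#:::::::::::
:::::::.#:#BB.::::BB.:#.::::::::::
:::::::.#:.BB#::B.::.:#:::::::::::
:::::::.#::BBB#B.::::.#:::::::::::
:::::::.#.::BBBBBBB::.#:::::::::::
:::::::.#:...........:#:::::::::::
:::::::.#:::::::::::::#:::::::::::
:::::::.#::::::::::::.#:::::::::::
:::::::.#:::::::......#::::::::::.
:::::::.#:..:::::::::.#:::::::::::
:::::::.#::::....::::.#:::::::::::
:::::::.#:::::::::::::#:::::::::::
:::::::.:::.BBBBBBBBB:::::::::::::
:::::::::BBBBBBBBBBBBBB:::::::::::
::::::::..:::::BBB:::::B::::::::::
::::::::#B:::::BBB:::::B::::::::::
::::::::#B.::::::B::B::B::::::::::
::::::::#BB::::B:B:::::B::::::::::
::::::::#.BB:::::B:::::B::::::::::
::....#:BBBB#.BB:.:::::B:#.....:::
:.....#:#BBBBBBBB.:::::B:##.....##
```

Call:
jog_arm([
  [-0.04, 0, -0.4, 0, -1],
  [-0.04, 0, -0.8, 0, -1],
  [-0.04, 0, -1, 0, -1],
  [-0.04, 0, -1, 0, -1],
  [-0.04, 0, -1, 0, -1],
])

```text
time: 46.45
tool_pos: [0.4737, 0.21, 0.0684]
tool_rot: [3.141, 0.0, 1.591]
contact_force: [0.9, 0.5, -1.0]
opening: 0.0593
grip_force: 20.0
```

Call:
jog_arm([
  [0, 0, -0.05, 0, -1],
  [0, 0, -0.1, 0, -1],
  [0, 0, -0.16, 0, -1],
  [0, 0, -0.19, 0, -1],
  [0, 0, -0.19, 0, -1],
], squeeze=8)

```text
time: 46.95
tool_pos: [0.4732, 0.2109, 0.0525]
tool_rot: [-3.141, 0.0, 1.592]
contact_force: [-0.4, -0.4, 0.2]
opening: 0.0599
grip_force: 8.0
```

Call:
jog_arm([
  [0, 0, -0.02, 0, -1],
  [0, 0, -0.03, 0, -1],
  [0, 0, -0.03, 0, -1],
])

```text
time: 47.25
tool_pos: [0.4733, 0.2109, 0.0504]
tool_rot: [3.141, 0.0, 1.592]
contact_force: [-0.2, -0.1, -0.6]
opening: 0.0596
grip_force: 8.0
```

Call:
jog_arm([
  [0, 0, 0.01, 0, 0.6],
  [0, 0, 0.02, 0, 0.6],
  [0, 0, 0.02, 0, 0.6],
  [0, 0, 0.02, 0, 0.6],
  [0, 0, 0.3, 0, 0.6],
  [0, 0, 0.7, 0, 0.6],
  [0, 0, 1, 0, 0.6],
])

```text
time: 47.95
tool_pos: [0.4735, 0.211, 0.1319]
tool_rot: [3.141, -0.0, 1.592]
contact_force: [0.2, 0.7, -0.0]
opening: 0.0737
grip_force: 0.0
```

Call:
jog_arm([
  [0, -0.5, 0.5, 0, 1],
  [0, -1, 1, 0, 1],
  [0, -1, 1, 0, 1],
])

```text
time: 48.25
tool_pos: [0.475, 0.1288, 0.2142]
tool_rot: [3.135, 0.0, 1.59]
contact_force: [-0.3, 0.2, -0.4]
opening: 0.0906
grip_force: 0.0
```

Run:
```python
from h import *
st()
i=cams.read_camera("wrist");cv2.imwrite("pics/a5.png",i)
asc(i,220,420,0,270,6,10)
```

```text
{'time': 48.25, 'tool_pos': [0.475, 0.129, 0.214], 'tool_rot': [3.135, 0.0, 1.59], 'contact_force': [-0.276, 0.232, -0.392], 'opening': 0.091, 'grip_force': 0.0}
:::::::::#.:BB:#.BBB:#::::::::::::
::::::::##::BB:..:.B:##:::::::::::
::::::::###:BBBB#::..##:::::::::::
:::::::::#..:::::::::#::::::::::::
:::::::::#::...BB##::#::::::::::::
:::::::::#.:.::B.::::#::::::::::::
:::::::::#::.:::.::::#::::::::::::
:::::::::#::BB.B.::::#::::::::::::
:::::::::#::BBBBB::B:#:::::::::.:.
:::::::::#.:B#:B.BBB:#::::::::::#:
:::::::::#::#B.:.::#:#::::::::::##
:::::::::#::BBBBB::::#::::::::::#:
:::::::::#:::....B.::#::::::::::::
:::::::::#:::::::::::#::::::::::::
:::::::::#:::::::::::#::::::::::::
:::::::::#:::::::::::#::::::::::::
:::::::::#:::::::::::#::::::::::::
:::::::::#:::::::::::#::::::::..::
:::::::::#.::::::::::#::::::::##..
:::::::::#.::::::::..#::::::::#:::
:::::::::#.::::::::::#:::::::::..#
:::::::::............#::::::::::::
:::::::::.....:::.:.:#::::::::::::
:::::::::............#::::::::::::
:::::::::.#..........#:::::::..:::
..#::::::##..........#::::::B##...
.###::::::#::::::::::#::::.:.###..
```

Call:
jog_arm([
  [0, -0.5, 0.5, 0, 1],
  [0, -1, 0.9, 0, 1],
])

```text
time: 48.5
tool_pos: [0.4724, 0.0574, 0.2769]
tool_rot: [-3.139, -0.001, 1.595]
contact_force: [0.8, -1.2, 0.1]
opening: 0.0917
grip_force: 0.0
```

Call:
jog_arm([
  [0, -0.5, 0, 0, 1],
  [0, -1, 0, 0, 1],
])

```text
time: 48.7
tool_pos: [0.4734, -0.0236, 0.2771]
tool_rot: [3.141, -0.0, 1.593]
contact_force: [0.4, 0.4, -1.1]
opening: 0.0917
grip_force: 0.0
```

Call:
jog_arm([
  [0, -0.5, 0, 0, 1],
  [0, -1, 0, 0, 1],
])

```text
time: 48.9
tool_pos: [0.473, -0.1037, 0.2761]
tool_rot: [-3.14, -0.001, 1.593]
contact_force: [-0.5, 0.4, -0.5]
opening: 0.0919
grip_force: 0.0
```

Call:
jog_arm([
  [0, -0.5, 0, 0, 1],
  [0, -1, 0, 0, 1],
])

```text
time: 49.1
tool_pos: [0.4731, -0.1837, 0.2759]
tool_rot: [-3.14, -0.002, 1.593]
contact_force: [-0.1, 0.1, -0.2]
opening: 0.0918
grip_force: 0.0
```

Call:
jog_arm([
  [0, -0.5, 0, 0, 1],
  [0, -1, 0, 0, 1],
])

```text
time: 49.3
tool_pos: [0.4733, -0.2638, 0.2758]
tool_rot: [-3.14, -0.002, 1.593]
contact_force: [0.1, 0.1, -0.4]
opening: 0.0918
grip_force: 0.0
```

Call:
jog_arm([
  [0.2, -0.4, 0, 0, 1],
  [0.2, -0.4, 0, 0, 1],
  [0.2, -0.4, 0, 0, 1],
])

```text
time: 49.6
tool_pos: [0.4893, -0.2945, 0.2753]
tool_rot: [-3.139, -0.003, 1.592]
contact_force: [-0.5, -0.0, -0.2]
opening: 0.092
grip_force: 0.0
```

Run:
```python
from h import *
st()
i=cams.read_camera("wrist");cv2.imwrite("pics/a6.png",i)
for t in (115,130): tins(i,thr=t,x0=245,x1=384,y0=180,y1=276)
asc(i,230,400,80,290,5,8)
```

```text
{'time': 49.6, 'tool_pos': [0.489, -0.294, 0.275], 'tool_rot': [-3.139, -0.003, 1.592], 'contact_force': [-0.513, -0.021, -0.184], 'opening': 0.092, 'grip_force': 0.0}
c [ 0.4253 -0.4077] size [0.05  0.093] long 90.5 px (256, 211, 33, 55)
c [ 0.5602 -0.3932] size [0.051 0.094] long 100.7 px (342, 203, 35, 57)
c [ 0.4255 -0.4037] size [0.052 0.1  ] long 91.6 px (256, 206, 34, 60)
c [ 0.5623 -0.4047] size [0.054 0.121] long 99.7 px (341, 203, 37, 72)
::::::::::::::::::::::::::::::::::
::::::::::::::::::::::::::::::::::
::::::::::::::::::::::::::::::::::
::::::::::::::::::::::::::::::::::
::::::::::::::::::::::::::::::::::
::::::::::::::::::::::::::::::::::
::::::::::::::::::::::::::::::::::
::::::::::::::::::::::::::::::::::
::::::::::::::::::::::::::::::::::
::::::::::::::::::::::::::::::::::
::::::::::::::::::::::::::::::::::
::::::::::::::::::::::::::::::::::
::::::::::::::::::::::::::::::::::
::::::::::::::::::::::::::::::::::
::::::::::::::::::::::::::::::::::
::::::::::::::::::::::::.:::::::::
:::::::::::.:::::::::::B.B.:::::::
::::::::B.:.:::::::::::.::::::::::
::::::.::::::::::::::::B.B:::.::::
::::::B..::::::::::::::BBBB::B::::
::::::BBB#:::::::::::::BB..BBB::::
#:::::#B:.BB:::::::::::.B#:B:::::#
#.::::B#.:.:::::::::::::BBBB.::::#
##:::::.#BB::::::::::::::::::::::#
##:::::::::::::::::::::::::::::..#
#::::::::::::::::::::::::::::::::#
##########.............###########
```

Tin A has queued behind C. B is at (0.561,-0.393), 100.5°; D is at (0.4265,-0.409), 90.5°. Picking B.

Call:
jog_arm([
  [0.4, -0.5, -0.3, 0.05, 0.8],
  [0.9, -1, -0.6, 0.103, 0.8],
  [0.9, -1, -1, 0.103, 0.8],
])

```text
time: 49.95
tool_pos: [0.5645, -0.3766, 0.1986]
tool_rot: [3.137, 0.005, 1.757]
contact_force: [-0.4, 0.3, 0.1]
opening: 0.0826
grip_force: 0.0
```

Call:
jog_arm([
  [0, -0.2, -0.5, 0, 0.8],
  [0, -0.2, -1, 0, 0.8],
  [0, -0.2, -1, 0, 0.8],
])

```text
time: 50.25
tool_pos: [0.5586, -0.387, 0.1107]
tool_rot: [-3.134, -0.01, 1.755]
contact_force: [-0.6, 1.1, -1.9]
opening: 0.0824
grip_force: 0.0
```

Call:
jog_arm([
  [0, 0, -0.4, 0, 0.8],
  [0, 0, -0.8, 0, 0.8],
  [0, 0, -1, 0, 0.8],
  [0, 0, -1, 0, 0.8],
])

```text
time: 50.65
tool_pos: [0.5612, -0.3893, 0.0373]
tool_rot: [-3.14, -0.002, 1.755]
contact_force: [-0.5, -0.3, 0.4]
opening: 0.083
grip_force: 0.0
```

Call:
jog_arm([
  [0, 0, -0.25, 0, 0.8],
  [0, 0, -0.45, 0, 0.8],
  [0, 0, -0.59, 0, 0.8],
  [0, 0, -0.59, 0, 0.8],
  [0, 0, -0.59, 0, -1],
  [0, 0, -0.59, 0, -1],
  [0, 0, -0.59, 0, -1],
  [0, 0, -0.59, 0, -1],
  [0, 0, -0.59, 0, -1],
  [0, 0, -0.59, 0, -1],
], squeeze=20)

```text
time: 51.65
tool_pos: [0.5616, -0.3914, -0.009]
tool_rot: [3.141, 0.001, 1.754]
contact_force: [0.2, 0.3, 4.9]
opening: 0.0594
grip_force: 20.0
```

Call:
jog_arm([
  [0, 0, 0.05, 0, -1],
  [0, 0, 0.2, 0, -1],
  [0, 0, 0.6, 0, -1],
  [0, 0, 1, 0, -1],
  [0, 0, 1, 0, -1],
])

```text
time: 52.15
tool_pos: [0.5637, -0.3932, 0.0763]
tool_rot: [3.135, 0.008, 1.754]
contact_force: [0.4, -0.1, 0.1]
opening: 0.0596
grip_force: 20.0
```

Call:
jog_arm([
  [-0.2, 0.2, 0.5, -0.05, -1],
  [-0.5, 0.6, 1, -0.103, -1],
  [-1, 1, 1, -0.103, -1],
])

```text
time: 52.45
tool_pos: [0.488, -0.316, 0.1536]
tool_rot: [3.135, 0.006, 1.59]
contact_force: [-0.4, -0.1, -1.0]
opening: 0.0596
grip_force: 20.0
```

Call:
jog_arm([
  [-0.04, 0.5, 0, 0, -1],
  [-0.09, 1, 0, 0, -1],
])

```text
time: 52.65
tool_pos: [0.4773, -0.2337, 0.1501]
tool_rot: [3.141, 0.0, 1.59]
contact_force: [1.0, 0.9, -1.2]
opening: 0.0596
grip_force: 20.0
```

Call:
jog_arm([
  [0, 0.5, 0, 0, -1],
  [0, 1, 0, 0, -1],
])

```text
time: 52.85
tool_pos: [0.4778, -0.1533, 0.1497]
tool_rot: [-3.141, -0.0, 1.592]
contact_force: [-0.4, 0.5, -1.9]
opening: 0.0594
grip_force: 20.0
```

Call:
jog_arm([
  [0, 0.5, 0, 0, -1],
  [0, 1, 0, 0, -1],
])

```text
time: 53.05
tool_pos: [0.4779, -0.0732, 0.1496]
tool_rot: [-3.141, -0.0, 1.592]
contact_force: [0.8, 0.0, -1.4]
opening: 0.0599
grip_force: 20.0
```

Call:
jog_arm([
  [0, 0.5, 0, 0, -1],
  [0, 1, 0, 0, -1],
])

```text
time: 53.25
tool_pos: [0.478, 0.0067, 0.1496]
tool_rot: [-3.141, -0.0, 1.592]
contact_force: [0.0, 0.3, -1.7]
opening: 0.0594
grip_force: 20.0
```

Call:
jog_arm([
  [0, 0.5, 0, 0, -1],
  [0, 1, 0, 0, -1],
  [0, 1, 0, 0, -1],
  [0, 1, 0, 0, -1],
])

```text
time: 53.65
tool_pos: [0.4781, 0.0858, 0.1495]
tool_rot: [-3.141, 0.0, 1.595]
contact_force: [0.9, -0.4, -0.6]
opening: 0.0595
grip_force: 20.0
```

Call:
jog_arm([
  [0, 0.33, 0, 0, -1],
  [0, 0.33, 0, 0, -1],
  [0, 0.33, 0, 0, -1],
])

```text
time: 53.95
tool_pos: [0.4785, 0.1105, 0.1496]
tool_rot: [-3.141, 0.001, 1.592]
contact_force: [0.8, 0.2, -2.0]
opening: 0.0595
grip_force: 20.0
```

Run:
```python
from h import *
st()
i=cams.read_camera("wrist");cv2.imwrite("pics/a7.png",i)
asc(i,220,420,0,270,6,10)
```

```text
{'time': 53.95, 'tool_pos': [0.479, 0.111, 0.15], 'tool_rot': [-3.141, 0.001, 1.592], 'contact_force': [0.79, 0.212, -1.976], 'opening': 0.059, 'grip_force': 19.996}
:::::::.#.::BBBBBBB::##:::::::::::
:::::::##::.:::B.:::::#:::::::::::
:::::::#.:.B:::..:::.:#:::::::::::
:::::::#.:#B.::..:.:B:#:::::::::::
:::::::#.:#BB.B..:.:B:#:::::::::::
:::::::#.:#BBBBBB:::B:#:::::::::::
:::::::#.:#BB.B.:BBBB:#:::::::::::
:::::::#.:#BB.::::.BB:#:::::::::::
:::::::#.:#BB#::B.::::#:::::::::::
:::::::#.::BBB#BB:::::#:::::::::::
:::::::#.:::.BBBBB.:::#:::::::::::
:::::::#.::::::::::::.#:::::::::::
:::::::#.............:#:::::::::::
:::::::#.............:#:::::::::::
:::::::#.:::::::::::::#:::::::::::
:::::::#.:::::::::::::#:::::::::::
:::::::#..............#:::::::::::
:::::::#.::::::::::::.#::::::::::#
:::::::#.::::::::::::::::::::::::#
::::::::::BBBBBBBBBBBB.::::::::::#
:::::::::.:::::BBB::::.::::::::::.
::::::::#B:::::BB.:::::B::::::::::
::::::::B..::::::.::.::B::::::::::
::::::::#BB::::::.:::::B::::::::::
::::::::#:B.:::::.::.::B::::::::::
::....#:.BBB:::BB.::.::B:#....:...
:.....#..BBBBBBBB.:::::B:##....:##
```

Call:
jog_arm([
  [-0.05, 0, -0.3, 0, -1],
  [-0.05, 0, -0.6, 0, -1],
  [-0.05, 0, -0.85, 0, -1],
  [-0.05, 0, -0.9, 0, -1],
  [-0.05, 0, -0.95, 0, -1],
  [-0.05, 0, -1, 0, -1],
  [-0.05, 0, -1, 0, -1],
], squeeze=8)

```text
time: 54.7
tool_pos: [0.4749, 0.1113, 0.07]
tool_rot: [3.141, 0.0, 1.592]
contact_force: [-0.7, -0.3, -1.3]
opening: 0.0602
grip_force: 8.0
```

Call:
jog_arm([
  [0, 0, -0.02, 0, -1],
  [0, 0, -0.05, 0, -1],
  [0, 0, -0.05, 0, -1],
])

```text
time: 55.0
tool_pos: [0.475, 0.1116, 0.066]
tool_rot: [3.14, 0.0, 1.592]
contact_force: [1.2, -0.5, -0.1]
opening: 0.0598
grip_force: 8.0
```

Call:
jog_arm([
  [0, 0, 0.01, 0, 0.6],
  [0, 0, 0.02, 0, 0.6],
  [0, 0, 0.02, 0, 0.6],
  [0, 0, 0.02, 0, 0.6],
  [0, 0, 0.3, 0, 0.6],
  [0, 0, 0.7, 0, 0.6],
  [0, 0, 1, 0, 0.6],
])

```text
time: 55.7
tool_pos: [0.4748, 0.1116, 0.1472]
tool_rot: [3.141, -0.0, 1.592]
contact_force: [0.4, -0.0, 0.0]
opening: 0.0737
grip_force: 0.0
```

Call:
jog_arm([
  [0, -0.5, 0.5, 0, 1],
  [0, -1, 1, 0, 1],
  [0, -1, 1, 0, 1],
])

```text
time: 56.0
tool_pos: [0.4763, 0.029, 0.2295]
tool_rot: [3.135, 0.002, 1.59]
contact_force: [0.8, 0.9, -0.5]
opening: 0.0902
grip_force: 0.0
```

Run:
```python
from h import *
st()
i=cams.read_camera("wrist");cv2.imwrite("pics/a8.png",i)
asc(i,220,420,0,270,6,10)
```

```text
{'time': 56.0, 'tool_pos': [0.476, 0.029, 0.229], 'tool_rot': [3.135, 0.002, 1.59], 'contact_force': [0.756, 0.915, -0.509], 'opening': 0.09, 'grip_force': 0.0}
:::::::::.#:BB#B:BBB:#::::::::::::
:::::::::.#:#B#::::B:#::::::::#:.:
:::::::::..:.B#.B::::#:::::::::.#B
:::::::::...:::::::::#::::::::..::
:::::::::..:.##BBBB::#::::::::::::
:::::::::#.:.::#.::::#::::::::::::
:::::::::#.:.::::::::#::::::::::::
:::::::::#.:BB.B.::::#::::::::::::
:::::::::#.:#BBBB::B:#:::::::::.:.
:::::::::#.:#B.B.BBB:#::::::::..::
:::::::::#.:BB#::::#:#::::::::#.#:
:::::::::#.:BBB.B::::#::::::::#:::
:::::::::#.::......:.#:::::::::::.
:::::::::#...........#::::::::::::
:::::::::#...........#::::::::::::
:::::::::#.....::::.:#::::::::::::
:::::::::............#::::::::...:
:::::::::#.::::::::::#.::::::#::::
:::::::::#.###########.:::::..#.::
:.#::::::..::::::::::#::::::::::..
:::.::::::#::::::::::#:::::::::..#
:::.::::::#::::::::::#::::::::::::
....::::::#::::::::::#::::::::::::
...:::::::#::::::::::.:::::.::::::
::::::::::.::::::::::.::::::::::::
..#::::::::::::::::::::::::::##...
.##::::::::::::::::::::::::::###..
```

Call:
jog_arm([
  [0, -0.5, 0.3, 0, 1],
  [0, -1, 0.6, 0, 1],
])

```text
time: 56.25
tool_pos: [0.4738, -0.0479, 0.2728]
tool_rot: [-3.139, -0.002, 1.595]
contact_force: [1.1, 0.6, -0.3]
opening: 0.0915
grip_force: 0.0
```

Call:
jog_arm([
  [0, -0.5, 0, 0, 1],
  [0, -1, 0, 0, 1],
])

```text
time: 56.45
tool_pos: [0.4746, -0.1289, 0.2731]
tool_rot: [-3.141, -0.001, 1.593]
contact_force: [0.5, 0.8, 0.1]
opening: 0.092
grip_force: 0.0
```

Call:
jog_arm([
  [0, -0.5, 0, 0, 1],
  [0, -1, 0, 0, 1],
])

```text
time: 56.65
tool_pos: [0.4744, -0.2089, 0.2722]
tool_rot: [-3.14, -0.002, 1.593]
contact_force: [1.3, 0.5, 0.2]
opening: 0.092
grip_force: 0.0
```

Call:
jog_arm([
  [-0.3, -0.5, 0, 0, 1],
  [-0.56, -1, 0, 0, 1],
  [-0.56, -1, 0, 0, 1],
  [-0.56, -1, 0, 0, 1],
])

```text
time: 57.05
tool_pos: [0.4295, -0.2881, 0.2723]
tool_rot: [-3.14, -0.002, 1.59]
contact_force: [-0.4, 0.6, 0.1]
opening: 0.0914
grip_force: 0.0
```

Run:
```python
from h import *
st()
i=cams.read_camera("wrist");cv2.imwrite("pics/a9.png",i)
for t in (110,120,130): tins(i,thr=t,x0=245,x1=384,y0=180,y1=276)
asc(i,230,400,80,290,5,8)
```

```text
{'time': 57.05, 'tool_pos': [0.43, -0.288, 0.272], 'tool_rot': [-3.14, -0.002, 1.59], 'contact_force': [-0.425, 0.633, 0.068], 'opening': 0.091, 'grip_force': 0.0}
c [ 0.4258 -0.4073] size [0.049 0.091] long 91.4 px (295, 217, 32, 54)
c [ 0.4265 -0.4065] size [0.051 0.092] long 91.3 px (295, 216, 33, 55)
c [ 0.4256 -0.4042] size [0.052 0.101] long 92.2 px (294, 212, 34, 60)
::::::::::::::::::::::::::::::::::
::::::::::::::::::::::::::::::::::
::::::::::::::::::::::::::::::::::
::::::::::::::::::::::::::::::::::
::::::::::::::::::::::::::::::::::
::::::::::::::::::::::::::::::::::
::::::::::::::::::::::::::::::::::
::::::::::::::::::::::::::::::::::
::::::::::::::::::::::::::::::::::
::::::::::::::::::::::::::::::::::
::::::::::::::::::::::::::::::::::
::::::::::::::::::::::::::::::::::
::::::::::::::::::::::::::::::::::
::::::::::::::::::::::::::::::::::
::::::::::::::::::::::::::::::::::
::::::::::::::::::::::::::::::::::
::::::::::::::::::::::::::::::::::
:::::::::::::::...::::::::::::::::
:::::::::::::.::B:::::::::::::::::
:::::::::::::.::B:::::::::::::::::
:::::::::::::.B.B:::::::::::::::::
#::::::::::::.BBBB.B:::::::::::::#
#.:::::::::::.B..:BB:::::::::::::#
##::::::::::::BBB::::::::::::::::#
##:::::::::::::::::::::::::::::::#
#::::::::::::::::::.......:::::::.
#########...............##########
```

Call:
jog_arm([
  [-0.03, -0.5, -0.4, 0, 0.8],
  [-0.03, -1, -0.8, 0, 0.8],
  [-0.03, -1, -1, 0, 0.8],
])

```text
time: 57.4
tool_pos: [0.4275, -0.3695, 0.1904]
tool_rot: [-3.14, -0.002, 1.592]
contact_force: [0.3, 0.7, -0.4]
opening: 0.0833
grip_force: 0.0
```

Call:
jog_arm([
  [0, -0.3, -0.4, 0, 0.8],
  [0, -0.48, -0.8, 0, 0.8],
  [0, -0.48, -1, 0, 0.8],
])

```text
time: 57.7
tool_pos: [0.4277, -0.4055, 0.1102]
tool_rot: [-3.139, -0.003, 1.593]
contact_force: [-0.2, 1.1, 0.2]
opening: 0.0826
grip_force: 0.0
```

Call:
jog_arm([
  [0, 0, -0.4, 0, 0.8],
  [0, 0, -0.8, 0, 0.8],
  [0, 0, -1, 0, 0.8],
  [0, 0, -1, 0, 0.8],
])

```text
time: 58.1
tool_pos: [0.4274, -0.4034, 0.0308]
tool_rot: [-3.138, -0.005, 1.595]
contact_force: [-0.1, -0.4, 0.1]
opening: 0.0827
grip_force: 0.0
```

Call:
jog_arm([
  [0, 0, -0.25, 0, 0.8],
  [0, 0, -0.45, 0, 0.8],
  [0, 0, -0.56, 0, 0.8],
  [0, 0, -0.56, 0, 0.8],
  [0, 0, -0.56, 0, -1],
  [0, 0, -0.56, 0, -1],
  [0, 0, -0.56, 0, -1],
  [0, 0, -0.56, 0, -1],
  [0, 0, -0.56, 0, -1],
  [0, 0, -0.56, 0, -1],
], squeeze=20)

```text
time: 59.1
tool_pos: [0.4277, -0.4073, -0.0103]
tool_rot: [3.141, 0.001, 1.592]
contact_force: [-0.5, 0.3, 5.1]
opening: 0.0598
grip_force: 20.0
```

Call:
jog_arm([
  [0, 0, 0.05, 0, -1],
  [0, 0, 0.2, 0, -1],
  [0, 0, 0.6, 0, -1],
  [0, 0, 1, 0, -1],
  [0, 0, 1, 0, -1],
])

```text
time: 59.6
tool_pos: [0.4294, -0.4093, 0.0741]
tool_rot: [3.136, 0.007, 1.592]
contact_force: [0.8, -0.0, -1.1]
opening: 0.0593
grip_force: 20.0
```

Call:
jog_arm([
  [0, 0.2, 0.5, 0, -1],
  [0.2, 0.6, 1, 0, -1],
  [0.4, 1, 1, 0, -1],
])

```text
time: 59.9
tool_pos: [0.461, -0.3285, 0.1535]
tool_rot: [3.136, 0.006, 1.59]
contact_force: [0.8, -0.2, -1.3]
opening: 0.0592
grip_force: 20.0
```

Call:
jog_arm([
  [0.1, 0.5, 0, 0, -1],
  [0.2, 1, 0, 0, -1],
])

```text
time: 60.1
tool_pos: [0.4753, -0.2453, 0.1488]
tool_rot: [-3.141, -0.0, 1.592]
contact_force: [1.0, 1.0, -0.5]
opening: 0.0596
grip_force: 20.0
```

Call:
jog_arm([
  [0, 0.5, 0, 0, -1],
  [0, 1, 0, 0, -1],
])

```text
time: 60.3
tool_pos: [0.4749, -0.165, 0.1485]
tool_rot: [-3.141, -0.001, 1.592]
contact_force: [0.3, 0.0, -1.8]
opening: 0.0594
grip_force: 20.0
```

Call:
jog_arm([
  [0, 0.5, 0, 0, -1],
  [0, 1, 0, 0, -1],
])

```text
time: 60.5
tool_pos: [0.4747, -0.0852, 0.1485]
tool_rot: [-3.141, -0.0, 1.592]
contact_force: [1.2, 1.1, -1.0]
opening: 0.0596
grip_force: 20.0
```

Call:
jog_arm([
  [0, 0.5, 0, 0, -1],
  [0, 1, 0, 0, -1],
  [0, 1, 0, 0, -1],
])

```text
time: 60.8
tool_pos: [0.4743, -0.0028, 0.1486]
tool_rot: [-3.14, -0.002, 1.597]
contact_force: [-0.6, -0.9, -1.7]
opening: 0.06
grip_force: 20.0
```

Call:
jog_arm([
  [0, 0.3, 0, 0, -1],
  [0, 0.5, 0, 0, -1],
  [0, 0.5, 0, 0, -1],
  [0, 0.5, 0, 0, -1],
])

```text
time: 61.2
tool_pos: [0.4752, 0.0326, 0.1487]
tool_rot: [-3.141, 0.0, 1.593]
contact_force: [-0.1, -0.2, -1.6]
opening: 0.0594
grip_force: 20.0
```

Run:
```python
from h import *
st()
i=cams.read_camera("wrist");cv2.imwrite("pics/a10.png",i)
asc(i,220,420,0,270,6,10)
```

```text
{'time': 61.2, 'tool_pos': [0.475, 0.033, 0.149], 'tool_rot': [-3.141, 0.0, 1.593], 'contact_force': [-0.09, -0.168, -1.633], 'opening': 0.059, 'grip_force': 20.0}
::::::::#.::BBB#BB:::::#::::::::::
::::::::#..:::::::::::.#::::::::::
::::::::#.::.BBBBBBB::.#::::::::::
::::::::#::..:::B.:::.:#::::::::::
::::::::#.:.#:::..:::B:#::::::::::
::::::::#.:.B:::..:::B:#::::::::::
::::::::#.:BB#:...:::B:#::::::::::
::::::::#.:#BBBBB.:::B:#.:::::::::
::::::::#::BBBBBBBBBBB:#.:::::::::
::::::::#.:BBB.:.BBBBB:#.:::::::::
::::::::#::BBB.::.::BB:#.:::::::::
::::::::#.:.BB#:::B::::#.:::::::::
::::::::#:::BBB#BB:::::#.:::::::::
::::::::#.:::::::::::::#.:::::::::
::::::::#:.......::::::#.:::::::::
::::::::#:::..::....:::#.:::::::::
::::::::#::::::::::::::#.:::::::::
::::::::#............::#.:::::::::
:::::::::::::::::::::::::::::::::#
:::::::::.BBBBBBBBBBBBB:::::::::..
:::::::::B:::::BBB:::::B::::::::##
.:::::::B.:::::BBB:::::B::::::.:.:
..::::::BB.::::::B::B::B::::::::..
:#::::::BBB::::B:B::.::B::::::::::
.:::::::B:B.:::::.:::::B::::::::::
.:....#:#BBB.:BBB.::.::B:#....::::
:.....#..BBBBBBBB.:::::B:##....:.#
```

Call:
jog_arm([
  [0.01, 0, -0.3, 0, -1],
  [0.01, 0, -0.6, 0, -1],
  [0.01, 0, -0.75, 0, -1],
  [0.01, 0, -0.82, 0, -1],
  [0.01, 0, -0.88, 0, -1],
  [0.01, 0, -0.88, 0, -1],
], squeeze=8)

```text
time: 61.85
tool_pos: [0.4762, 0.0327, 0.0785]
tool_rot: [-3.142, 0.0, 1.592]
contact_force: [-0.2, 0.3, -1.9]
opening: 0.0602
grip_force: 8.0
```

Call:
jog_arm([
  [0, 0, -0.02, 0, -1],
  [0, 0, -0.05, 0, -1],
  [0, 0, -0.05, 0, -1],
])

```text
time: 62.15
tool_pos: [0.4764, 0.0331, 0.0747]
tool_rot: [3.141, 0.0, 1.592]
contact_force: [0.1, 0.2, -1.0]
opening: 0.0602
grip_force: 8.0
```

Call:
jog_arm([
  [0, 0, -0.015, 0, -1],
  [0, 0, -0.015, 0, -1],
  [0, 0, -0.015, 0, 0.6],
  [0, 0, 0, 0, 0.6],
  [0, 0, 0, 0, 0.6],
  [0, 0, 0, 0, 0.6],
  [0, 0, 0.3, 0, 0.6],
  [0, 0, 0.7, 0, 0.6],
  [0, 0, 1, 0, 0.6],
])

```text
time: 63.05
tool_pos: [0.4764, 0.0331, 0.156]
tool_rot: [3.141, 0.0, 1.592]
contact_force: [0.7, 0.5, -0.7]
opening: 0.0734
grip_force: 0.0
```

Call:
jog_arm([
  [0, -0.5, 0.5, 0, 0.8],
  [0, -1, 1, 0, 0.8],
  [0, -1, 1, 0, 0.8],
  [0, -1, 1, 0, 0.8],
])

```text
time: 63.45
tool_pos: [0.4768, -0.0481, 0.2356]
tool_rot: [3.139, 0.001, 1.59]
contact_force: [-0.7, 0.1, -0.6]
opening: 0.0826
grip_force: 0.0
```

Call:
jog_arm([
  [0, -0.5, 0.5, 0, 0.8],
  [0, -1, 1, 0, 0.8],
  [0, -1, 1, 0, 0.8],
  [0, -1, 1, 0, 0.8],
])

```text
time: 63.85
tool_pos: [0.4764, -0.127, 0.3139]
tool_rot: [3.142, -0.0, 1.591]
contact_force: [0.5, 0.2, -0.0]
opening: 0.0825
grip_force: 0.0
```

Call:
jog_arm([
  [-0.5, -0.5, 0, 0, 0.8],
  [-0.8, -1, 0, 0, 0.8],
  [-0.8, -1, 0, 0, 0.8],
  [-0.8, -1, 0, 0, 0.8],
])

```text
time: 64.25
tool_pos: [0.4116, -0.2057, 0.3126]
tool_rot: [-3.139, -0.003, 1.591]
contact_force: [0.2, 0.1, -0.2]
opening: 0.0826
grip_force: 0.0
```

Call:
jog_arm([
  [0, -0.5, 0, 0, 0.8],
  [0, -1, 0, 0, 0.8],
  [0, -1, 0, 0, 0.8],
  [0, -1, 0, 0, 0.8],
  [0, -1, 0, 0, 0.8],
])

```text
time: 64.75
tool_pos: [0.4129, -0.2848, 0.3139]
tool_rot: [-3.141, -0.002, 1.594]
contact_force: [-0.3, 1.0, -0.1]
opening: 0.0826
grip_force: 0.0
```

Run:
```python
from h import *
st()
t=cams.read_camera("top");s=cams.read_camera("scene");cv2.imwrite("pics/t9.png",t)
a=cv2.resize(t[140:250,190:350],(800,550),interpolation=cv2.INTER_CUBIC)[:,:,:]
a=cv2.resize(t[140:250,190:350],(480,330),interpolation=cv2.INTER_CUBIC);b=cv2.resize(s[150:290,205:365],(480,420)[:2],interpolation=cv2.INTER_CUBIC)
b=cv2.resize(b,(320,280));c=np.zeros((330,320,3),np.uint8);c[:280]=b
cv2.imwrite("pics/fin.png",cv2.convertScaleAbs(np.hstack([a,c]),alpha=1.3))
```

```text
{'time': 64.75, 'tool_pos': [0.413, -0.285, 0.314], 'tool_rot': [-3.141, -0.002, 1.594], 'contact_force': [-0.311, 1.013, -0.133], 'opening': 0.083, 'grip_force': 0.0}
```

View pics/fin.png

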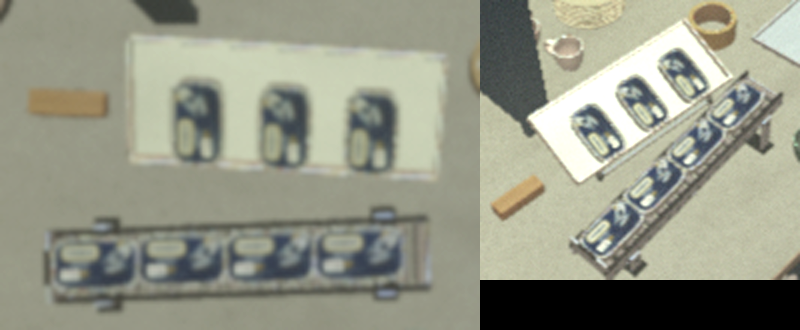

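The final view shows four tins queued from the stop (centres at (93,262), (181,258), (268,255), (358,252), evenly spaced at about 101 mm). Three tins lie against the display lip, and the price block and tape are where they were. Handing in.

```bash
python3 -c "
from cell import ticket
print(ticket.hand_in())"
```

```text
the job is handed in; nothing more can be done
None
```

The job is handed in at about 65 s: the three old tins lie label up against the display lip, all four new tins are queued from the lane's end stop, and the price block and tape were not touched; the hand-in call returned no verdict.

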